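Refit the bearing stack of a banding wheel

TASK

The small banding wheel is being put back together: thread the spacer, then the thrust washer, then the flanged bushing (flange down) onto the spindle of its base, each gently fully home on the one below. The bushing is keyed to the two flats of the spindle and goes on only when turned to match, so feel for the fit with a light touch and force nothing. Leave the stack standing by itself.

Things in the scene. Friction and masses are not known exactly. Their poses are not given: they have to be found in the camera images.
- wheel_base: Heavy dark cast-iron base of the banding wheel, round, 110 mm across, fixed to the table, an upright steel spindle in its middle. Origin: centre of its underside; x is horizontal, toward the small clamp screw in the side of the boss; z up, along the spindle. 12 mm high at the rim, rising to a central boss 47 mm across with its flat top 30 mm above the table.
- seat (a point): Centre of the boss's top, on the spindle's axis, 30 mm above the table; axes as wheel_base. Heights above this point: the spindle is round, 22 mm in diameter, up to 21.5 mm, and flatted from there to its top face at 51 mm. Home heights of the undersides: spacer 0, washer 18 mm, bushing 23 mm.
- spindle_top (a point): Centre of the spindle's top face, 51 mm above the seat; axes as wheel_base (they do not show how the flats lie). Below it the spindle has two flats 9 mm apart, 22 mm over the round sides, edges slightly chamfered; on it stands a blunt cone, 7 mm wide, 5.6 mm high. The spindle is clamped, turned so that its flats run anywhere within 0.75 rad of the base's x axis: the angle is not reported.
- spacer_mid (a point): Spacer: plain steel tube, 40 mm outside diameter, 24 mm bore, 18 mm long, 90 g, standing on end. Point: its centre, half-way up (9 mm above its underside); z along the bore. Either end may go down. Home, it stands on the boss.
- washer_mid (a point): Thrust washer: flat steel ring, 50 mm outside diameter, 24 mm bore, 5 mm thick, 45 g, lying flat. Point: its centre, half-way up (2.5 mm above its underside); z along the bore. Either face may go down. Home, it lies on the spacer.
- bushing_mid (a point): Flanged bushing, steel, 30 mm high, about 120 g, standing flange down: flange 48 mm wide, 5 mm thick; round barrel above, 34 mm wide. Bore 24 mm with two flats 10.6 mm apart: it passes the spindle's flats only turned to match within about 0.1 rad (or half a turn more); else it stops on the top face. Point: centre, 15 mm up; x runs along the bore's flats, z up.
- spacer: The spacer (see spacer_mid); origin at the centre of its underside.
- washer: The thrust washer (see washer_mid); origin at the centre of its underside.
- bushing: The flanged bushing (see bushing_mid); origin at the centre of its underside, the flange.
Things that resemble listed ones, but are neither listed nor needed, are in the scene too. What is shaped like the spacer but black or turquoise is not meant.

How it is judged (in metres and radians):
On the way, in this order (a step that is already met when the one before it is completed fails the run):
1. the spacer stands home on the boss (horizontal distance between spacer_mid and seat below 0.004 m and z of spacer_mid in the frame of seat below 0.0105 m and angle between the z axis of spacer_mid and the z axis of seat, either way round below 0.06 rad and contact force between spacer and the fingers below 0.1 N), for 0.2 s.
2. the washer lies home on the spacer (horizontal distance between washer_mid and seat below 0.004 m and z of washer_mid in the frame of seat between 0.018 and 0.022 m and contact force between washer and the fingers below 0.1 N), for 0.2 s.
3. the bushing is keyed on the flats and home on the washer (horizontal distance between bushing_mid and seat below 0.004 m and z of bushing_mid in the frame of seat below 0.0395 m and angle between bushing_mid's own z axis and vertical below 0.06 rad), for 0.2 s.
At the end, for the whole second after the job is handed in: All three stand home on the spindle in order, released and at rest: spacer on the boss, washer on the spacer, bushing flange down on the washer, each within 1.5 mm of its home height, 4 mm of the axis and 0.06 rad of upright (all of step 3 and horizontal distance between each of spacer_mid, washer_mid and seat below 0.004 m and z of spacer_mid in the frame of seat below 0.0105 m and z of washer_mid in the frame of seat between 0.018 and 0.022 m and z of bushing_mid in the frame of seat above 0.0365 m and angle between the z axis of each of washer_mid, spacer_mid and the z axis of seat, either way round below 0.06 rad and linear speed of each of bushing, washer, spacer below 0.01 m/s); the robot touches nothing.
It fails at once if the spacer, washer or bushing is pressed or struck against the base, the spindle or the part below with more than 40 N (contact force between any of spacer, washer, bushing and wheel_base above 40 N or contact force between bushing and washer above 40 N or contact force between washer and spacer above 40 N).
It also fails if it takes over 72 s, if anything falls off the work surface, if the arm or the gripper's body presses on something with over 40 N, if the wrist force passes 120 N, or if a joint passes its speed limit or range.

ROBOT

A 6-joint arm with a two-finger parallel gripper is mounted at the origin on a cart in front of the work surface, level with it; the furniture and walls round the work are solid. World frame = base frame: x ahead of the robot, y to its left, z up, the work surface at z = 0. Lengths are in m, angles in degrees, forces in N, time in s.
With the tool pointing down it reaches from about 0.35 to 0.875 m from the base axis. Payload 4.2 kg.
Tool frame: the origin (TCP) lies on the front face of the gripper's body, between the roots of the fingers; the fingertips stand 70 mm ahead of it and the grasp point (between the pads) lies 51 mm ahead of it; x points along the fingers, y is the direction in which the jaws open and shut, and the axes are right-handed (so a half turn about x gives the same grasp; the last joint's range is limited). The gripper opens to 87 mm and grips with 3 to 60 N. Pads are 19 mm wide; open, the fingers measure 117 mm over their backs; the gripper's body (75 mm by 190 mm) begins 51 mm behind the grasp point.
Start: joints at [-60.012, 22.042, 0.453, 0, -68.411, -14.817], TCP at [0.164, -0.603, 0.292] pointing down, gripper open.
Joint ranges: [-179.83, 179.83], [-69.29, 118.12], [-61.27, 80.66], [-181.25, 117.63], [-171.15, -9.14], [-177.46, 177.46]. Speed limits (degrees/s): [159.86, 159.86, 180, 180, 180, 180].

INTERFACE

Orientations are given as a 3x3 rotation matrix whose columns are the frame's x, y, z axes.
In Python, from station import r, viewer, spotter gives the robot as it stands.
- The arm moves only by the tool move_arm, never from a script. Its argument "series" is a list that holds one entry, the list of rows, each a list of 7 numbers: the turn, a rotation vector about the world's x, y, z scaled (see below), then the shift along the world's x, y, z scaled (see below), then the opening, from 0 (shut) to 1 (fully open). A call has 1 to 20 rows; each row shifts and turns the pose as measured when the row begins; what a row does not reach is not made up. The controller multiplies each number of a shift by 60 mm and each number of a turn by 8 degrees. A row lasts 1/8 s, in which the tool goes at most 62.5 mm and 10.7 degrees, less where a joint would pass 70% of its speed; a pose out of reach is approached as far as the arm can. A call with a number of a shift or a turn outside -1 to 1 is refused whole. A call with a gripper value outside its range is refused whole. The fingers move at their own pace and stop on an object; the grip force is fixed at half the most. Time passes only in rows, so rows that do not move let the fingers close. It gives the time, the measured TCP pose, the force and the opening at its end, in the units of the state.
- r.sense(): the state, without advancing time (a new reading comes with each control period).
- viewer.capture(name): name is "side" or "top"; returns (picture, depth): 420x560x3 uint8, red, green, blue; 420x560 float32, m along the optical axis (not along the pixel's ray), 0 where there is no reading.
- viewer.camera_params(name): a dict with "mtx" (3x3 intrinsics, pixels), "pose" (4x4, takes a point from camera to world coordinates). Camera axes: x right, y down, z forward; pixel columns grow to the right and rows downward; lengths in m; the calibration is good to about 2 mm. A picture is of the moment at which its call begins. camera_params takes no time and is no camera call.
- r.finish_job(): hands the job in, once; it reports no verdict.
Trained networks look in the newest picture that a camera, given by its name, has taken for a name from the list of things; names that differ only in an ending like _2 or _b are one class to them, and where a whole thing is asked for, a point or a joint stands for the part that bears it (a point fixed in the world has none). Each returns a list of dicts, best first, with "conf" (0 to 1); they miss things now and then, are a little off and sometimes report something else, mostly with a low value. They report only what shows in the picture. A call takes as long as a camera call. They do not tell look-alikes from the thing itself.
- spotter.find_in(camera, name): "centre" ([column, row] in pixels, amid what is visible of it).
- spotter.trace(camera, name): "mask" (420x560 bool, what is visible of it) and "centre" ([column, row] in pixels, amid what is visible of it).
The state is a dict: "time_s": time; "joints": joint angles; "joint_velocities": joint speeds; "effort": joint torques, N m; "tcp_pos": TCP position; "ee_rot": TCP orientation; "wrist_force": force on the tool from outside, world axes, zero at the start; "moment": the same for the moment, N m; "gripper_width": opening from 0.0 (shut) to 1.0 (fully open).
Only numpy, scipy, OpenCV 4.12 (cv2) and the standard library are available. Lean on these libraries where they do the work, as an engineer would, in place of code of your own. Each camera call takes 0.05 s, during which the arm holds its last target.

## Working session

There is one attempt and no reset: what is moved stays moved. The work goes in short steps, Python scripts to look and compute and a tool call to move; the robot and the scene stay as the last step left them, time stands still between calls to the robot, and variables do not carry over. Pictures are saved under pics/ and viewed, and the job is handed in when it is done.

Besides the shell and the picture viewer there is one more tool, called after ">>>" as name(argument=value, ...) on one line, values as JSON. move_arm: Moves the arm, as the interface text tells. Its arguments: {"type":"object","properties":{"series":{"type":"array","items":{"type":"array","items":{"type":"array","items":{"type":"number","minimum":-1,"maximum":1}}}}},"required":["series"]}

```bash
ls; mkdir -p pics; cat > h.py <<'E'
import numpy as np, cv2
from station import r, viewer, spotter
def cap(n,fn=None):
    p,d=viewer.capture(n)
    if fn: cv2.imwrite('pics/'+fn,p[:,:,::-1])
    return p,d
def P(n):
    c=viewer.camera_params(n); return np.array(c['mtx']),np.array(c['pose'])
def w(n,u,v,d):
    K,T=P(n); x=np.array([(u-K[0,2])/K[0,0]*d,(v-K[1,2])/K[1,1]*d,d,1]); return (T@x)[:3]
def cloud(n,d):
    K,T=P(n); v,u=np.mgrid[:d.shape[0],:d.shape[1]]
    X=np.stack([(u-K[0,2])/K[0,0]*d,(v-K[1,2])/K[1,1]*d,d],-1)
    return X@T[:3,:3].T+T[:3,3]
def proj(n,p):
    K,T=P(n); q=T[:3,:3].T@(np.array(p)-T[:3,3]); q=K@q; return q[:2]/q[2]
def ray(n,u,v):
    K,T=P(n); d=T[:3,:3]@np.linalg.inv(K)@np.array([u,v,1.]); return T[:3,3],d
def atz(n,u,v,z):
    o,d=ray(n,u,v); return o+d*(z-o[2])/d[2]
E
python3 - <<'E'
from h import *
for n in('top','side'):
    p,d=cap(n,n+'0.png'); np.save(n+'0.npy',d)
    K,T=P(n);print(n,K.round(1).tolist(),T.round(3).tolist())
    for k in('wheel_base','spacer','washer','bushing','spindle_top'):
        try:
            l=spotter.find_in(n,k)
            for o in l[:5]:
                u,v=map(int,o['centre']);dd=d[v,u];print(k,round(o['conf'],2),u,v,w(n,u,v,dd).round(3))
        except Exception as e: print(k,e)
s=r.sense();print(s)
E
```

```text
pics
top [[401.7, 0.0, 281.4], [0.0, 401.7, 208.0], [0.0, 0.0, 1.0]] [[-0.028, -0.998, 0.065, 0.501], [-1.0, 0.027, -0.005, -0.174], [0.004, -0.065, -0.998, 0.939], [0.0, 0.0, 0.0, 1.0]]
wheel_base 0.57 325 200 [ 0.573 -0.275  0.056]
spacer 0.55 234 214 [ 0.55  -0.07   0.016]
spacer 0.54 219 170 [ 0.656 -0.035 -0.   ]
spacer 0.5 296 245 [ 0.475 -0.21   0.02 ]
spacer 0.46 198 197 [0.593 0.016 0.   ]
spacer 0.41 260 155 [ 0.688 -0.132  0.003]
washer 0.72 236 208 [ 0.563 -0.075  0.02 ]
bushing 0.65 250 254 [ 0.458 -0.106  0.034]
spindle_top 0.79 328 199 [ 0.574 -0.281  0.069]
side [[546.6, 0.0, 276.7], [0.0, 546.6, 208.1], [0.0, 0.0, 1.0]] [[-0.916, -0.208, 0.342, 0.203], [-0.4, 0.519, -0.755, 0.566], [-0.02, -0.829, -0.559, 0.636], [0.0, 0.0, 0.0, 1.0]]
wheel_base 0.9 288 206 [ 0.557 -0.271  0.028]
spacer 0.91 316 240 [ 0.474 -0.208  0.011]
spacer 0.85 250 272 [ 0.555 -0.09   0.   ]
spacer 0.8 188 273 [ 0.644 -0.029  0.018]
spacer 0.76 207 297 [ 0.594 -0.005 -0.   ]
washer 0.78 203 241 [ 0.68  -0.139 -0.002]
bushing 0.73 311 279 [ 0.438 -0.084  0.028]
spindle_top 0.86 285 208 [ 0.562 -
[... 168 characters left out ...]
  -6.84110754e+01, -1.48163715e+01]), 'joint_velocities': array([ 0.06423312, -0.03750346, -0.05599267,  0.11619374,  0.05705404,
        0.06262716]), 'effort': array([ 4.09447621e-04, -3.90210700e+01,  1.87534922e+01,  4.22258243e+00,
        1.54081365e-02, -2.80904158e-05]), 'tcp_pos': array([ 0.16359356, -0.60317495,  0.29224074]), 'ee_rot': array([[ 1.85464857e-05, -2.61711708e-01,  9.65146093e-01],
       [ 3.08432373e-05,  9.65146093e-01,  2.61711707e-01],
       [-9.99999999e-01,  2.49143975e-05,  2.59721045e-05]]), 'wrist_force': array([ 0.41537855,  0.47755512, -0.21259879]), 'moment': array([ 2.28261486e-02, -4.56500938e-05, -4.33538278e-02]), 'gripper_width': 1.0018048195560796}
```

```bash
python3 - <<'E'
import cv2
a=cv2.imread('pics/top0.png');cv2.imwrite('pics/top0c.png',cv2.resize(a[120:300,160:400],None,fx=3.3,fy=3.3,interpolation=cv2.INTER_CUBIC))
a=cv2.imread('pics/side0.png');cv2.imwrite('pics/side0c.png',cv2.resize(a[130:340,140:400],None,fx=2.8,fy=2.8,interpolation=cv2.INTER_CUBIC))
E
```

```text
(no output)
```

View pics/top0.png

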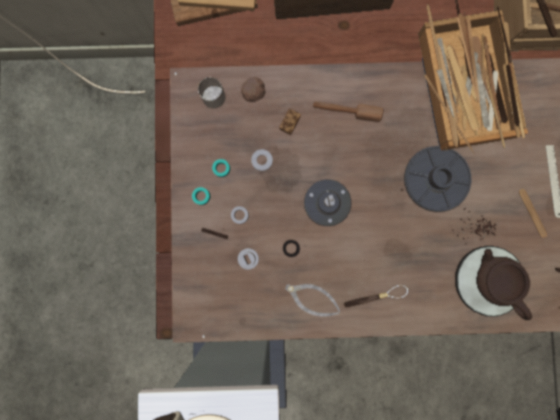

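View pics/top0c.png

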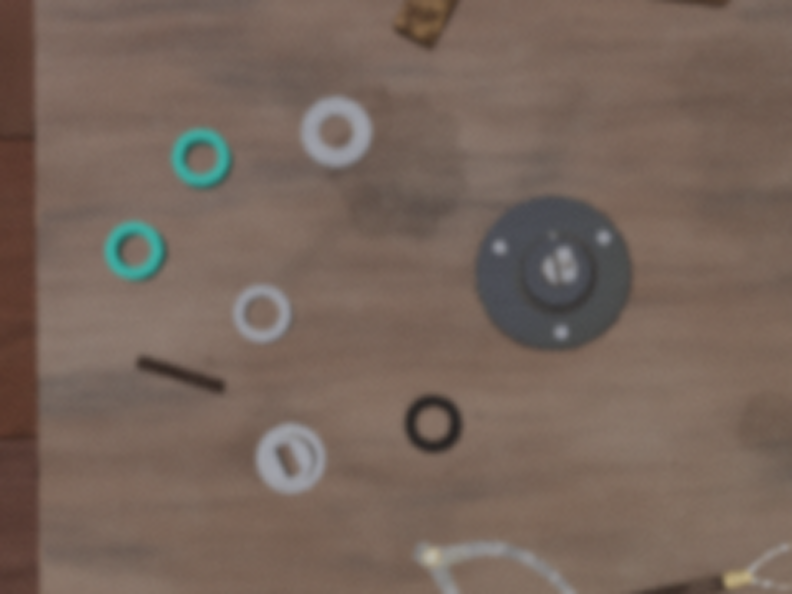

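View pics/side0c.png

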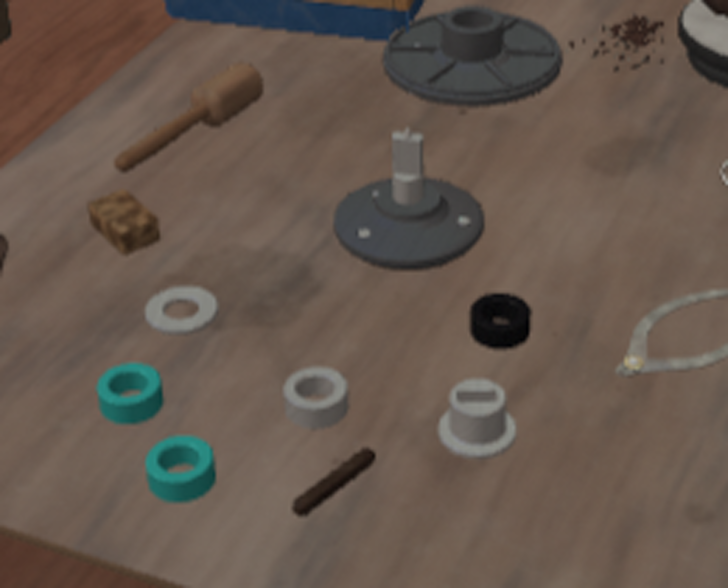

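Top view: steel spacer at (239,214); lookalikes are turquoise rings (221,168) and (200,196) and a black ring (291,248), all rejected by colour. The washer is at (262,160), the bushing at (249,259) with its slot visible, and the base at (328,202). The wide dark wheel head at (437,178) isn't the base, since it has no spindle.

```bash
cat > meas.py <<'E'
from h import *
from scipy.optimize import least_squares
def circ(n,p,z,c0,R,lo=None):
    # edge-based circle fit at height z: sample radial gradient max subpixel
    g=cv2.GaussianBlur(p,(0,0),0.7).astype(np.float32).mean(-1)
    c=np.array(c0,float)
    for it in range(6):
        pts=[]
        for a in np.linspace(0,2*np.pi,120,endpoint=False):
            rr=np.linspace(R-0.007,R+0.007,57)
            q=np.array([proj(n,[c[0]+x*np.cos(a),c[1]+x*np.sin(a),z]) for x in rr]).astype(np.float32)
            s=cv2.remap(g,q[:,0].copy(),q[:,1].copy(),cv2.INTER_CUBIC).ravel()
            gr=np.gradient(s);k=np.argmin(gr)  # bright inside
            if -gr[k]>1.0 and 2<k<54: pts.append([c[0]+rr[k]*np.cos(a),c[1]+rr[k]*np.sin(a)])
        pts=np.array(pts)
        f=least_squares(lambda x:np.hypot(pts[:,0]-x[0],pts[:,1]-x[1])-x[2],[*c,R],loss='soft_l1',f_scale=0.0007)
        c=f.x[:2]
    return c,f.x[2],np.median(abs(f.fun)),len(pts)
E
python3 - <<'E'
from meas import *
p={};D={}
for n in('top','side'):
    p[n]=cv2.imread(f'pics/{n}0.png')[:,:,::-1].copy();D[n]=np.load(n+'0.npy')
    C=cloud(n,D[n]); np.save(n+'C.npy',C)
    for nm,c,rr in(('spacer',(.55,-.075),.035),('washer',(.687,-.135),.04),('bush',(.45,-.10),.04),('base',(.563,-.277),.07)):
        m=np.hypot(C[...,0]-c[0],C[...,1]-c[1])<rr
        z=C[m][:,2]; print(n,nm,len(z),'pct z',np.percentile(z,[2,10,25,50,75,90,98,100]).round(4))
for n in('top','side'):
    print(n)
    for nm,z,R,c0 in(('spacer',.018,.02,(.55,-.075)),('washer',.005,.025,(.687,-.135)),('bush_flange',.005,.024,(.45,-.10)),('bush_top',.03,.017,(.45,-.10))):
        print(nm,circ(n,p[n],z,c0,R))
E
```

```text
top spacer 702 pct z [-0.0021 -0.0003  0.0008  0.0022  0.0051  0.0197  0.0219  0.0241]
top washer 897 pct z [-0.0015 -0.0002  0.0011  0.0026  0.0051  0.0074  0.0092  0.0114]
top bush 938 pct z [-0.0012  0.      0.0011  0.0027  0.0066  0.0307  0.0335  0.0355]
top base 2797 pct z [-0.001   0.0007  0.0024  0.0168  0.0205  0.0305  0.058   0.0892]
side spacer 900 pct z [-0.0023 -0.0012 -0.0003  0.0011  0.0138  0.0176  0.0193  0.0217]
side washer 814 pct z [-0.0024 -0.0015 -0.0006  0.0006  0.0037  0.0052  0.0062  0.0081]
side bush 1186 pct z [-0.0019 -0.001  -0.0001  0.0028  0.0193  0.0291  0.0311  0.0328]
side base 2477 pct z [-0.0027 -0.001   0.0004  0.0146  0.0196  0.0362  0.0758  0.0856]
topTraceback (most recent call last):
  File "<stdin>", line 12, in <module>
  File "meas.py", line 11, in circ
    q=np.array([proj(n,[c[0]+x*np.cos(a),c[1]+x*np.sin(a),z]) for x in rr]).astype(np.float32)
                ~~~~^^^^^^^^^^^^^^^^^^^^^^^^^^^^^^^^^^^^^^^^^
  File "h.py", line 16, in proj
    K,T=P(n); q=T[:3,:3].T@(np.array(p)-T[:3,3]); q=K@q; return q[:2]/q[2]
        ~^^^
  File "h.py", line 8, in P
    c=viewer.camera_params(n); return np.array(c['mtx']),np.array(c['pose'])
ValueError: time passes only in moves, steps and waits
```

```bash
python3 - <<'E'
from h import *
import pickle
try:
    pickle.dump({n:P(n) for n in('top','side')},open('cam.pkl','wb'));print('ok')
except Exception as e: print(e)
E
sed -i "s/^def P(n):/import pickle,os\n_c=pickle.load(open('cam.pkl','rb')) if os.path.exists('cam.pkl') else {}\ndef P(n):\n    if n in _c: return _c[n]/" h.py
cat > t.py <<'E'
from meas import *
p={}
for n in('top','side'):
    p[n]=cv2.imread(f'pics/{n}0.png')[:,:,::-1].copy()
for n in('top','side'):
    print(n)
    for nm,z,R,c0 in(('spacer',.018,.02,(.55,-.075)),('washer',.005,.025,(.687,-.135)),('bush_flange',.005,.024,(.45,-.10)),('bush_top',.03,.017,(.45,-.10))):
        print(nm,circ(n,p[n],z,c0,R))
E
python3 t.py
```

```text
ok
top
spacer (array([ 0.54867389, -0.08072192]), np.float64(0.019785215447970364), np.float64(0.0004981041561081638), 120)
washer (array([ 0.67729836, -0.13529014]), np.float64(0.024800742714241243), np.float64(0.00047517409379534137), 120)
bush_flange (array([ 0.44699918, -0.0979051 ]), np.float64(0.024102577871094582), np.float64(0.0005695358640167864), 120)
bush_top (array([ 0.44905204, -0.10058204]), np.float64(0.022625568094867234), np.float64(0.0003469736062752908), 81)
side
spacer (array([ 0.54651473, -0.08245343]), np.float64(0.019686183423228573), np.float64(0.0005329283316225109), 120)
washer (array([ 0.67499763, -0.13682353]), np.float64(0.02480828676773284), np.float64(0.0005175190954524282), 120)
bush_flange (array([ 0.44561413, -0.09956124]), np.float64(0.024278511360225102), np.float64(0.0005471399460412925), 109)
bush_top (array([ 0.44531191, -0.09915709]), np.float64(0.016896086413568982), np.float64(0.000370029526297248), 120)
```

```bash
sed -i 's/def circ(n,p,z,c0,R,lo=None):/def circ(n,p,z,c0,R,sg=1,win=0.007):/; s/np.gradient(s);/sg*np.gradient(s);/; s/R-0.007,R+0.007/R-win,R+win/' meas.py
cat > t.py <<'E'
from meas import *
p={}
for n in('top','side'):
    p[n]=cv2.imread(f'pics/{n}0.png')[:,:,::-1].copy()
for n in('top','side'):
    print(n)
    for nm,z,R,c0 in(('base0',.0,.055,(.563,-.277)),('base12',.012,.055,(.563,-.277)),('boss',.03,.0235,(.563,-.277))):
        print(nm,circ(n,p[n],z,c0,R,sg=-1))
    C=np.load(n+'C.npy')
    u,v=(300,180) if n=='top' else (262,165); 
    m=(np.hypot(C[...,0]-.563,C[...,1]+.277)<.04)&(C[...,2]>.036)
    print(m.sum(),C[m].mean(0)); print(C[m][::3].round(4).tolist()) if n=='side' else None
a=cv2.imread('pics/top0.png');cv2.imwrite('pics/spT.png',cv2.resize(a[175:230,300:357],None,fx=10,fy=10,interpolation=cv2.INTER_CUBIC))
a=cv2.imread('pics/side0.png');cv2.imwrite('pics/spS.png',cv2.resize(a[165:235,250:325],None,fx=8,fy=8,interpolation=cv2.INTER_CUBIC))
E
python3 t.py
```

```text
top
base0 (array([ 0.57195178, -0.28676852]), np.float64(0.05622031561737856), np.float64(0.0005836901537574352), 105)
base12 (array([ 0.57111792, -0.28537919]), np.float64(0.05550102665787954), np.float64(0.0006034295137176092), 106)
boss (array([ 0.56012061, -0.25474975]), np.float64(0.025489090387841286), np.float64(0.0007682700721457283), 43)
94 [ 0.57141329 -0.28316242  0.06809439]
side
base0 (array([ 0.57387675, -0.29735389]), np.float64(0.05794619767788653), np.float64(0.0015156939299948852), 94)
base12 (array([ 0.56704383, -0.28133761]), np.float64(0.056952613246948204), np.float64(0.0014977905464084972), 98)
boss (array([ 0.56301184, -0.27402351]), np.float64(0.02859112843704793), np.float64(0.00018715771659820989), 18)
249 [ 0.56773    -0.28194056  0.06080311]
[[0.57, -0.2881, 0.0856], [0.5686, -0.2848, 0.0855], [0.5786, -0.2877, 0.0794], [0.5701, -0.2831, 0.0839], [0.5671, -0.2911, 0.08], [0.5608, -0.2914, 0.0813], [0.5742, -0.2825, 0.0809], [0.5693, -0.2862, 0.08], [0.5626, -0.2856, 0.0818], [0.5779, -0.2811, 0.0786], [0.5718, -0.282, 0.0795], [0.5666, -0.2848, 0.0791], [
[... 1198 characters left out ...]
0.0517], [0.5716, -0.2755, 0.053], [0.5667, -0.2792, 0.0519], [0.5617, -0.2826, 0.0511], [0.5774, -0.2787, 0.0473], [0.5694, -0.2754, 0.0512], [0.564, -0.2779, 0.051], [0.5606, -0.2852, 0.0475], [0.5743, -0.2766, 0.047], [0.5678, -0.2765, 0.0486], [0.5622, -0.2788, 0.0485], [0.5588, -0.2859, 0.0451], [0.5722, -0.2765, 0.0451], [0.5662, -0.2779, 0.0458], [0.5602, -0.279, 0.0465], [0.5792, -0.2825, 0.0375], [0.5699, -0.2761, 0.0436], [0.5632, -0.2758, 0.0453], [0.5592, -0.2817, 0.0428], [0.575, -0.2778, 0.039], [0.5679, -0.2766, 0.0414], [0.5609, -0.2805, 0.0407], [0.5724, -0.2768, 0.0377], [0.5649, -0.2745, 0.0409], [0.5607, -0.28, 0.0386], [0.5691, -0.274, 0.0379], [0.5645, -0.2787, 0.0361]]
```

View pics/spT.png

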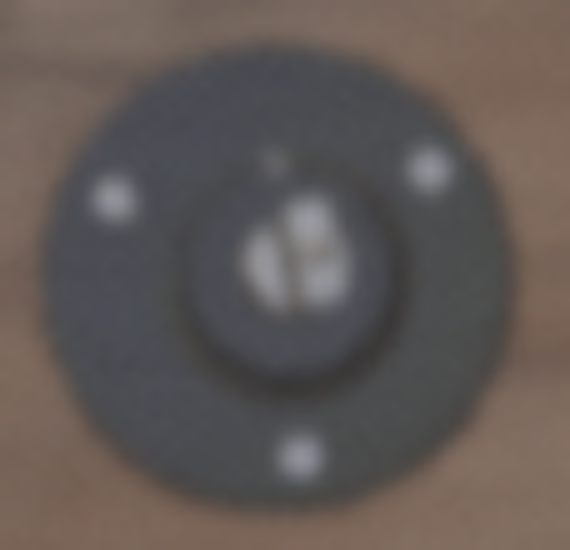

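View pics/spS.png

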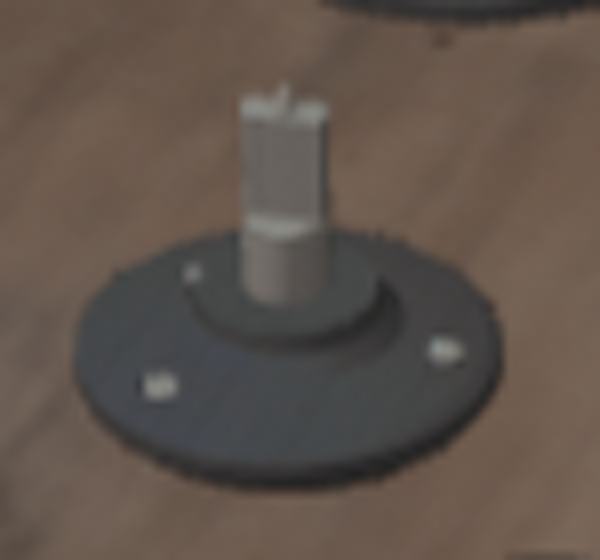

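The spindle's flat faces the side camera, running within roughly 10° of world x. The clamp screw is at top (327,191), which points along +x. I'll average several frames and fit models to refine this.

```bash
cat > avg.py <<'E'
from h import *
def avg(n,N,tag=None):
    ps=[];ds=[]
    for i in range(N):
        p,d=viewer.capture(n);ps.append(p.astype(np.float32));ds.append(d)
    p=np.mean(ps,0);ds=np.array(ds);d=np.nanmedian(np.where(ds>0,ds,np.nan),0)
    if tag:
        np.savez(f'{tag}_{n}.npz',p=p,d=d); cv2.imwrite(f'pics/{tag}_{n}.png',p[:,:,::-1])
    return p,d
E
cat > model.py <<'E'
from h import *
from scipy.optimize import least_squares
S=8
A=np.linspace(0,2*np.pi,90,endpoint=False)
def disc(c,R,z): return np.c_[c[0]+R*np.cos(A),c[1]+R*np.sin(A),0*A+z]
def pj(n,X):
    K,T=P(n); q=(X-T[:3,3])@T[:3,:3]@K.T; return q[:,:2]/q[:,2:]
def spindle(c,th):
    h=np.sqrt(121-4.5**2)*1e-3; b=np.arctan2(4.5e-3,h)
    a=np.r_[np.linspace(-b,b,15),np.linspace(np.pi-b,np.pi+b,15)]+th
    f=lambda z:np.c_[c[0]+.011*np.cos(a),c[1]+.011*np.sin(a),0*a+z]
    return [np.r_[disc(c,.011,.030),disc(c,.011,.0515)],np.r_[f(.0515),f(.081)]]
def cyl(c,R,z0,z1): return [np.r_[disc(c,R,z0),disc(c,R,z1)]]
def contour(n,groups,off):
    # off: image origin crop
    m=np.zeros((140*S,140*S),np.uint8)
    for g in groups:
        q=(pj(n,g)-off)*S
        cv2.fillConvexPoly(m,cv2.convexHull(q.astype(np.float32)).astype(np.int32),255)
    c,_=cv2.findContours(m,cv2.RETR_EXTERNAL,cv2.CHAIN_APPROX_NONE)
    c=max(c,key=cv2.contourArea)[:,0,:].astype(float)
    k=np.arange(len(c)); t=np.roll(c,-6,0)-np.roll(c,6,0)
    nn=np.c_[t[:,1],-t[:,0]];nn/=np.linalg.norm(nn,axis=1)[:,None]+1e-9
    # orient outward
    mid=c+nn*6
    ins=m[np.clip(mid[:,1],0,m.shape[0]-1).astype(int),np.clip(mid[:,0],0,m.shape[1]-1).astype(int)]>0
    nn[ins]*=-1
    sel=k[::4]
    return c[sel]/S+off,nn[sel]
def fit(n,p,gen,x0,win=3.,sg=1,sel=None,ch=None):
    g=p.mean(-1) if ch is None else ch
    g=cv2.GaussianBlur(g.astype(np.float32),(0,0),0.6)
    x=np.array(x0,float); tt=np.arange(-win,win+.01,.1)
    for it in range(8):
        X0=np.concatenate(gen(x)); off=np.floor(pj(n,X0).mean(0))-70
        c,nn=contour(n,gen(x),off)
        if sel is not None:
            k=sel(c,x);c,nn=c[k],nn[k]
        Q=c[:,None]+tt[None,:,None]*nn[:,None]
        s=cv2.remap(g,Q[...,0].astype(np.float32),Q[...,1].astype(np.float32),cv2.INTER_CUBIC)
        gr=-sg*np.gradient(s,axis=1); k=gr.argmax(1); ok=(gr[np.arange(len(k)),k]>.25)&(k>1)&(k<len(tt)-2)
        d=tt[k][ok];
        # numeric jac: point motion
        J=[]
        for j in range(len(x)):
            e=np.zeros(len(x));h=1e-3 if j<2 else .03;e[j]=h
            c2,n2=contour(n,gen(x+e),off)
            i=((c[ok][:,None]-c2[None])**2).sum(-1).argmin(1)
            J.append(((c2[i]-c[ok])*nn[ok]).sum(1)/h)
        J=np.array(J).T
        f=least_squares(lambda dx:J@dx-d,np.zeros(len(x)),loss='soft_l1',f_scale=.3)
        x=x+f.x
        win_=max(1.5,win-0.3*it)
        tt=np.arange(-win_,win_+.01,.1)
    return x,np.sqrt(np.mean(np.clip(f.fun,-2,2)**2)),len(d)
E
cat > t.py <<'E'
from avg import *
for n in('top','side'): avg(n,8,'a')
E
python3 t.py; cat > t2.py <<'E'
from model import *
for n in('top','side'):
    z=np.load(f'a_{n}.npz');p=z['p'];print(n)
    print('spacer',fit(n,p,lambda x:cyl(x,.02,0,.018),(.548,-.081)))
    print('washer',fit(n,p,lambda x:cyl(x,.025,0,.005),(.677,-.136)))
    print('flange',fit(n,p,lambda x:cyl(x,.024,0,.005)+cyl(x,.017,0.005,.03),(.4465,-.0985)))
    print('base',fit(n,p,lambda x:cyl(x,.055,0,.012),(.571,-.285),sg=-1))
    for th in(0,.2,.4): print('spin',fit(n,p,lambda x:spindle(x,x[2]),(.57,-.284,th)))
C=cloud('side',np.load('a_side.npz')['d'])
m=(np.hypot(C[...,0]-.568,C[...,1]+.284)<.016)&(C[...,2]>.056)&(C[...,2]<.078)
X=C[m]; 
f=least_squares(lambda t:np.clip(-np.sin(t[0])*(X[:,0]-.568)+np.cos(t[0])*(X[:,1]+.284)-t[1]-0*t[0],-.01,.01),[.1,0],loss='soft_l1',f_scale=.001)
print('flat th',f.x,len(X))
E
python3 t2.py
```

```text
top
spacer (array([ 0.54890068, -0.08009999]), np.float64(0.4559167701964528), 101)
washer (array([ 0.67749457, -0.1354087 ]), np.float64(0.41258752040162255), 122)
flange (array([ 0.44665697, -0.09793835]), np.float64(0.3142340684750723), 119)
base (array([ 0.57118548, -0.28592846]), np.float64(0.38635678239460797), 270)
spin (array([ 0.57290519, -0.28696796,  0.44712013]), np.float64(0.5674060601889465), 63)
spin (array([ 0.57301397, -0.28698284,  0.48797677]), np.float64(0.5536027473700429), 62)
spin (array([ 0.57283737, -0.28669031,  0.36805742]), np.float64(0.5420154005494985), 65)
side
spacer (array([ 0.54594225, -0.08219345]), np.float64(0.4977049409171048), 81)
washer (array([ 0.67821083, -0.14101885]), np.float64(0.7205584204459531), 105)
flange (array([ 0.44678643, -0.10296476]), np.float64(0.6480008953261602), 146)
base (array([ 0.57131586, -0.29179017]), np.float64(0.6468865157288788), 231)
spin (array([ 0.57103294, -0.28787908,  0.35547808]), np.float64(0.7031299457843967), 136)
spin (array([ 0.57068023, -0.28777962,  0.37337035]), np.float64(0.6739521982522817), 136)
spin (array([ 0.57085768, -0.28760587,  0.35923933]), np.float64(0.6561778926761405), 136)
flat th [0.2121382  0.00118771] 105[ WARN:0@3.732] global loadsave.cpp:1063 imwrite_ Unsupported depth image for selected encoder is fallbacked to CV_8U.
avg.py:6: RuntimeWarning: All-NaN slice encountered
  p=np.mean(ps,0);ds=np.array(ds);d=np.nanmedian(np.where(ds>0,ds,np.nan),0)
```

```bash
cat > ov.py <<'E'
from model import *
def overlay(n,p,gl,box,f,fn):
    x0,y0,x1,y1=box
    im=cv2.resize(p[y0:y1,x0:x1,::-1].astype(np.uint8),None,fx=f,fy=f,interpolation=cv2.INTER_CUBIC)
    for g,col in gl:
        for part in g:
            q=cv2.convexHull(((pj(n,part)-[x0,y0]+.5)*f).astype(np.float32)).astype(np.int32)
            cv2.polylines(im,[q],True,col,1)
    cv2.imwrite('pics/'+fn,im)
E
cat > t3.py <<'E'
from ov import *
p=np.load('a_side.npz')['p'];t=np.load('a_top.npz')['p']
G=lambda c,th:[(spindle(c,th),(0,255,255)),(cyl(c,.055,0,.012),(0,255,0)),(cyl(c,.0235,.012,.03),(255,255,0))]
overlay('side',p,G((.5695,-.2865),.2),(245,165,325,235),9,'o1.png')
overlay('top',t,G((.5720,-.2862),.2),(300,175,357,230),10,'o2.png')
E
python3 t3.py
```

```text
(no output)
```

View pics/o1.png

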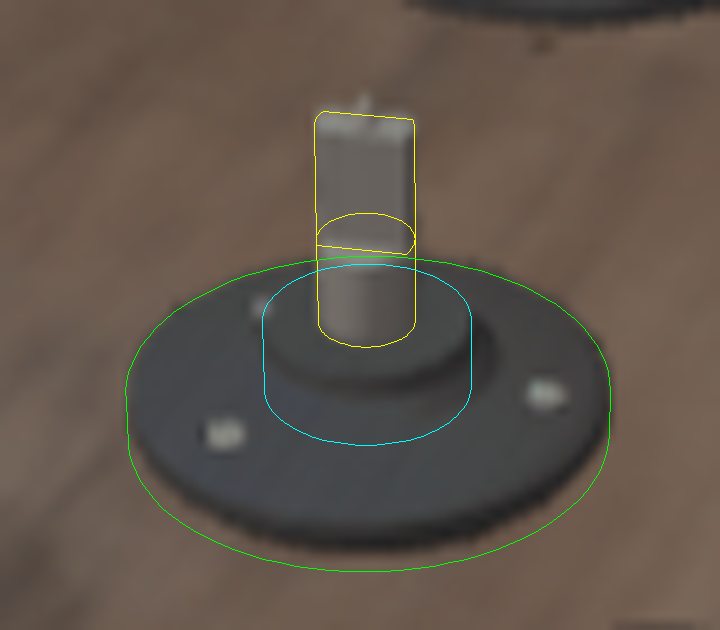

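View pics/o2.png

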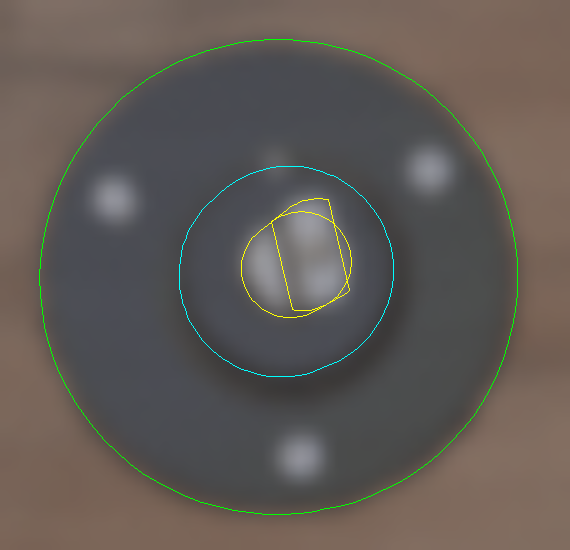

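```bash
cat > t4.py <<'E'
from ov import *
def slot(c,th,z):
    h=np.sqrt(144-5.3**2)*1e-3;b=np.arctan2(5.3e-3,h)
    a=np.r_[np.linspace(-b,b,15),np.linspace(np.pi-b,np.pi+b,15)]+th
    return np.c_[c[0]+.012*np.cos(a),c[1]+.012*np.sin(a),0*a+z]
p=np.load('a_side.npz')['p'];t=np.load('a_top.npz')['p']
for n,im,c in(('side',p,(.4454,-.0993)),('top',t,(.4471,-.0975))):
    g=cv2.GaussianBlur(im.mean(-1),(0,0),.6).astype(np.float32)
    best=[]
    for th in np.arange(-1.57,1.57,.02):
        for dx in np.arange(-.003,.0031,.0005):
            for dy in np.arange(-.003,.0031,.0005):
                cc=(c[0]+dx,c[1]+dy)
                def smp(s):
                    S_=slot((0,0),th,0)[:,:2]*s+cc
                    q=pj(n,np.c_[S_,0*S_[:,0]+.03]).astype(np.float32)
                    return cv2.remap(g,q[:,0].copy(),q[:,1].copy(),cv2.INTER_LINEAR).mean()
                # fill comparison: long edges
                u=np.linspace(-.009,.009,13)
                R=np.array([[np.cos(th),-np.sin(th)],[np.sin(th),np.cos(th)]])
                def line(v):
                    X=np.c_[u,0*u+v]@R.T+cc; q=pj(n,np.c_[X,0*u+.03]).astype(np.float32)
                    return cv2.remap(g,q[:,0].copy(),q[:,1].copy(),cv2.INTER_LINEAR).mean()
                o=line(.0085)+line(-.0085)
                best.append((o-2*line(0)+0.*1 - abs(line(.0085)-line(-.0085)),th,dx,dy))
    best.sort(reverse=True);print(n,[tuple(np.round(b,4)) for b in best[:4]])
    b=best[0];cc=(c[0]+b[2],c[1]+b[3])
    o=pj(n,np.array([[*c,.02]]))[0].astype(int)
    overlay(n,im,[([slot(cc,b[1],.03)],(0,0,255)),(cyl(c,.024,0,.005),(0,255,0)),([disc(c,.017,.03)],(255,255,0))],(o[0]-25,o[1]-25,o[0]+25,o[1]+25),11,f'sl_{n}.png')
a=cv2.imread('pics/sl_top.png');b=cv2.imread('pics/sl_side.png');cv2.imwrite('pics/sl.png',cv2.resize(np.hstack([a,b]),(800,400)))
E
python3 t4.py
```

```text
side [(np.float64(87.691), np.float64(0.43), np.float64(0.0005), np.float64(0.0)), (np.float64(87.5216), np.float64(0.43), np.float64(-0.0005), np.float64(-0.0005)), (np.float64(87.4896), np.float64(0.41), np.float64(0.0005), np.float64(0.0)), (np.float64(87.3982), np.float64(0.43), np.float64(0.001), np.float64(0.0))]
top [(np.float64(109.2214), np.float64(0.43), np.float64(0.0), np.float64(0.0)), (np.float64(109.1981), np.float64(0.41), np.float64(0.0), np.float64(0.0)), (np.float64(109.1551), np.float64(0.39), np.float64(0.0), np.float64(0.0)), (np.float64(109.064), np.float64(0.41), np.float64(0.0005), np.float64(0.0))]
```

View pics/sl.png

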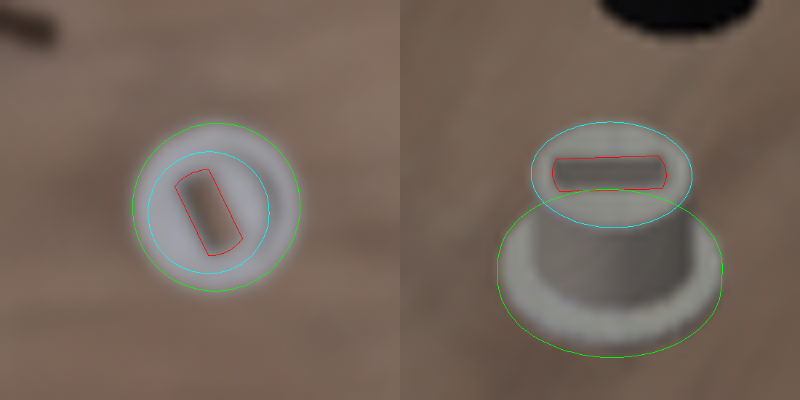

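Slot angle is 0.42 rad in both cameras and the spindle flats sit at about 0.21 rad. The overlays match except for the side camera's lower rims, which are about 2 mm off. Moving over the steel spacer.

>>> move_arm(series=[[[0,0,-0.95,0.53,0.72,0,1],[0,0,-0.95,0.53,0.72,0,1],[0,0,0,0.53,0.72,0,1],[0,0,0,0.53,0.72,0,1],[0,0,0,0.53,0.72,0,1],[0,0,0,0.53,0.72,0,1],[0,0,0,0.53,0.72,0,1],[0,0,0,0.53,0.72,0,1],[0,0,0,0.53,0.72,0,1],[0,0,0,0.53,0.72,0,1],[0,0,0,0.53,0.72,-0.5,1],[0,0,0,0.53,0.72,-0.5,1]]])

```text
time_s: 2.9
tcp_pos: [0.5546, -0.0707, 0.2362]
ee_rot: [[0.015, 0.015, 1.0], [-0.003, 1.0, -0.014], [-1.0, -0.003, 0.015]]
wrist_force: [1.1, -0.3, 0.2]
gripper_width: 1.003
```

>>> move_arm(series=[[[0.02,0.1,0.1,-0.12,-0.18,-0.5,1],[0,0,0,0,0,-0.8,1],[0,0,0,0,0,-0.6,1],[0,0,0,0,0,0,1]]])

```text
time_s: 3.4
tcp_pos: [0.5494, -0.0776, 0.1175]
ee_rot: [[-0.001, -0.007, 1.0], [-0.001, 1.0, 0.007], [-1.0, -0.001, -0.001]]
wrist_force: [-0.1, -0.2, -0.2]
gripper_width: 1.003
```

```bash
python3 - <<'E'
from h import *
cap('top','g1t.png');cap('side','g1s.png')
s=r.sense();print(s['tcp_pos'],s['ee_rot'].round(4).tolist(),s['wrist_force'])
a=cv2.imread('pics/g1t.png')[160:270,190:300];b=cv2.imread('pics/g1s.png')[200:310,200:310]
cv2.imwrite('pics/g1.png',cv2.resize(np.hstack([a,b]),(800,400),interpolation=cv2.INTER_CUBIC))
E
```

```text
[ 0.55159237 -0.07743914  0.12072392] [[0.0067, -0.008, 0.9999], [-0.0005, 1.0, 0.008], [-1.0, -0.0006, 0.0067]] [ 0.38387508  0.35995513 -0.63863091]
```

View pics/g1.png

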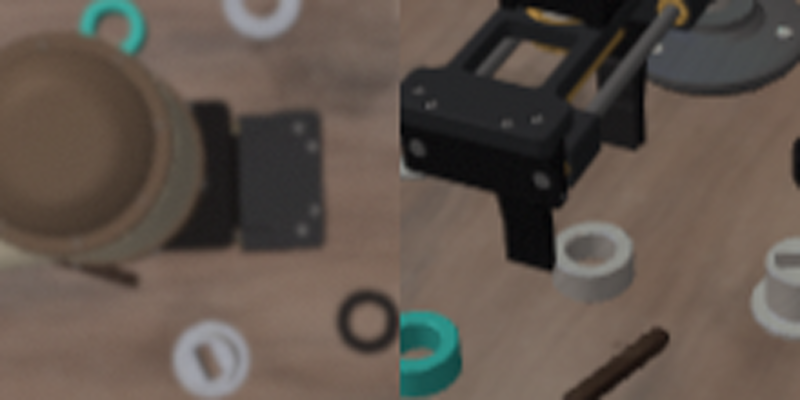

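>>> move_arm(series=[[[0,0.05,-0.06,-0.07,-0.07,0,1],[0,0,0,0,0,-0.2,1],[0,0,0,0,0,-0.2,1],[0,0,0,0,0,0,1],[0,0,0,0,0,0,1]]])

```text
time_s: 4.12
tcp_pos: [0.5493, -0.082, 0.0997]
ee_rot: [[0.008, 0.001, 1.0], [0.0, 1.0, -0.001], [-1.0, 0.0, 0.008]]
wrist_force: [0.5, -0.1, 1.0]
gripper_width: 1.003
```

```bash
python3 - <<'E'
from h import *
s=r.sense();print(s['tcp_pos'],s['ee_rot'].round(4).tolist(),s['wrist_force'])
cap('side','g2s.png')
s=r.sense();print(s['tcp_pos'],s['ee_rot'].round(4).tolist(),s['wrist_force'])
b=cv2.imread('pics/g2s.png')[180:310,180:340]
cv2.imwrite('pics/g2.png',cv2.resize(b,None,fx=5,fy=5,interpolation=cv2.INTER_CUBIC))
E
```

```text
[ 0.54930832 -0.0820174   0.09968247] [[0.0081, 0.0009, 1.0], [0.0002, 1.0, -0.0009], [-1.0, 0.0002, 0.0081]] [ 0.53732058 -0.05070924  1.00177972]
[ 0.54917701 -0.08203921  0.09961755] [[0.0078, 0.0011, 1.0], [0.0003, 1.0, -0.0011], [-1.0, 0.0003, 0.0078]] [ 0.58288793 -0.12370573  0.38440705]
```

View pics/g2.png

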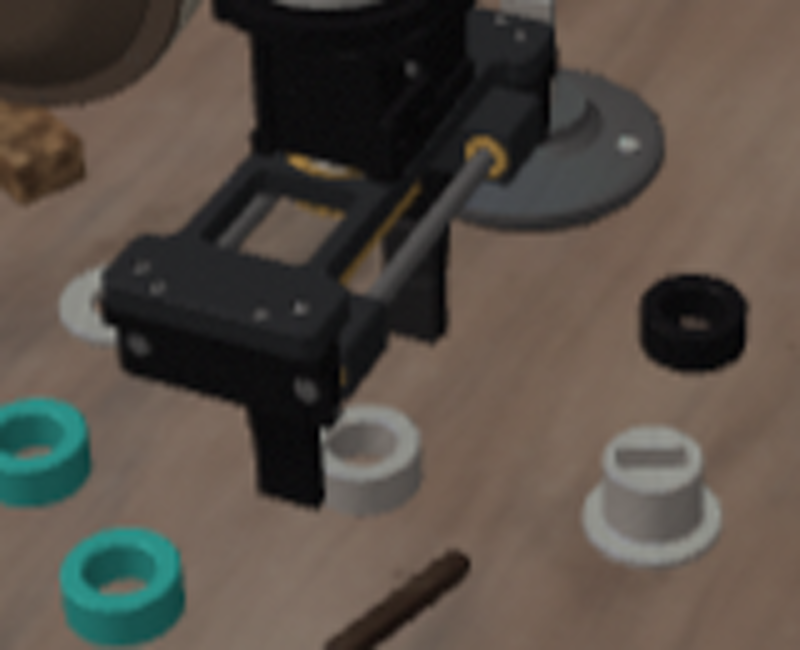

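Side view: the jaws straddle the steel spacer at crop (370,460), near finger at (290,470). Descending.

>>> move_arm(series=[[[0,0.05,0,-0.03,0,-0.2,1],[0,0,0,0,0,-0.2,1],[0,0,0,0,0,-0.06,1],[0,0,0,0,0,0,1]]])

```text
time_s: 4.68
tcp_pos: [0.5474, -0.0819, 0.0702]
ee_rot: [[0.0, 0.001, 1.0], [0.0, 1.0, -0.001], [-1.0, 0.0, 0.0]]
wrist_force: [-0.8, 1.4, 4.9]
gripper_width: 0.999
```

>>> move_arm(series=[[[0,0,0,0,0,0.06,1],[0,0,0,0,0,0,0.6],[0,0,0,0,0,0,0.3],[0,0,0,0,0,0,0.3],[0,0,0,0,0,0,0.3],[0,0,0,0,0,0,0.3]]])

```text
time_s: 5.42
tcp_pos: [0.5476, -0.0819, 0.0744]
ee_rot: [[0.001, 0.001, 1.0], [0.0, 1.0, -0.001], [-1.0, 0.0, 0.001]]
wrist_force: [0.9, -0.2, 0.4]
gripper_width: 0.517
```

>>> move_arm(series=[[[0,0,0,0,0,0,0.3],[0,0,0,0,0,0,0.3],[0,0,0,0,0,0,0.3]]])

```text
time_s: 5.8
tcp_pos: [0.5476, -0.0819, 0.0744]
ee_rot: [[0.001, 0.001, 1.0], [0.0, 1.0, -0.001], [-1.0, 0.0, 0.001]]
wrist_force: [0.4, -0.3, 1.0]
gripper_width: 0.438
```

>>> move_arm(series=[[[0,0,0,0,0,0,0],[0,0,0,0,0,0,0],[0,0,0,0,0,0.2,0],[0,0,0,0,0,0.3,0],[0,0,0,0,0,0,0],[0,0,0,0,0,0,0]]])

```text
time_s: 6.55
tcp_pos: [0.5471, -0.0819, 0.1058]
ee_rot: [[0.001, 0.001, 1.0], [0.001, 1.0, -0.001], [-1.0, 0.001, 0.001]]
wrist_force: [0.1, 0.7, -1.2]
gripper_width: 0.437
```

```bash
python3 - <<'E'
from h import *
cap('side','g3s.png')
s=r.sense();print(s['tcp_pos'],s['ee_rot'].round(4).tolist(),s['wrist_force'],s['gripper_width'])
b=cv2.imread('pics/g3s.png')[180:310,180:340]
cv2.imwrite('pics/g3.png',cv2.resize(b,None,fx=5,fy=5,interpolation=cv2.INTER_CUBIC))
E
```

```text
[ 0.54723202 -0.08192251  0.10584842] [[0.0009, 0.001, 1.0], [0.0004, 1.0, -0.001], [-1.0, 0.0004, 0.0009]] [ 0.83099748 -0.41745599 -1.19875428] 0.4385503353599935
```

View pics/g3.png

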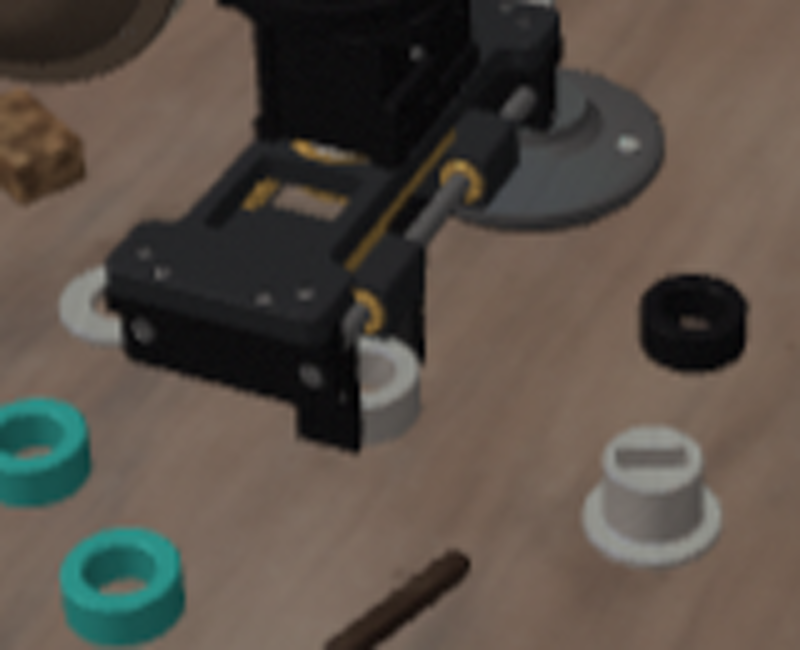

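Spacer is held (visible right edge at crop (415,385)). Raising and carrying it over the spindle.

>>> move_arm(series=[[[0,0,0,0,0,0.6,0],[0,0,0,0,0,0.7,0],[0,0,0,0.1,-0.6,0,0],[0,0,0,0.1,-0.8,0,0],[0,0,0,0.1,-0.8,0,0],[0,0,0,0.1,-0.8,0,0],[0,0,0,0,-0.4,0,0],[0,0,0,0,0,0,0],[0,0,0,0,0,0,0]]])

```text
time_s: 7.72
tcp_pos: [0.569, -0.2909, 0.1796]
ee_rot: [[-0.01, -0.001, 1.0], [0.002, 1.0, 0.001], [-1.0, 0.002, -0.01]]
wrist_force: [1.0, 0.5, -1.3]
gripper_width: 0.445
```

```bash
python3 - <<'E'
from h import *
cap('side','g4s.png')
s=r.sense();print(s['tcp_pos'],s['ee_rot'].round(4).tolist(),s['wrist_force'],s['gripper_width'])
b=cv2.imread('pics/g4s.png')[110:240,210:370]
cv2.imwrite('pics/g4.png',cv2.resize(b,None,fx=5,fy=5,interpolation=cv2.INTER_CUBIC))
E
```

```text
[ 0.56902795 -0.2907123   0.17959585] [[-0.0101, -0.0011, 0.9999], [0.0018, 1.0, 0.0012], [-0.9999, 0.0018, -0.0101]] [-0.70384765  0.68343843 -0.95045368] 0.43615351983915535
```

View pics/g4.png

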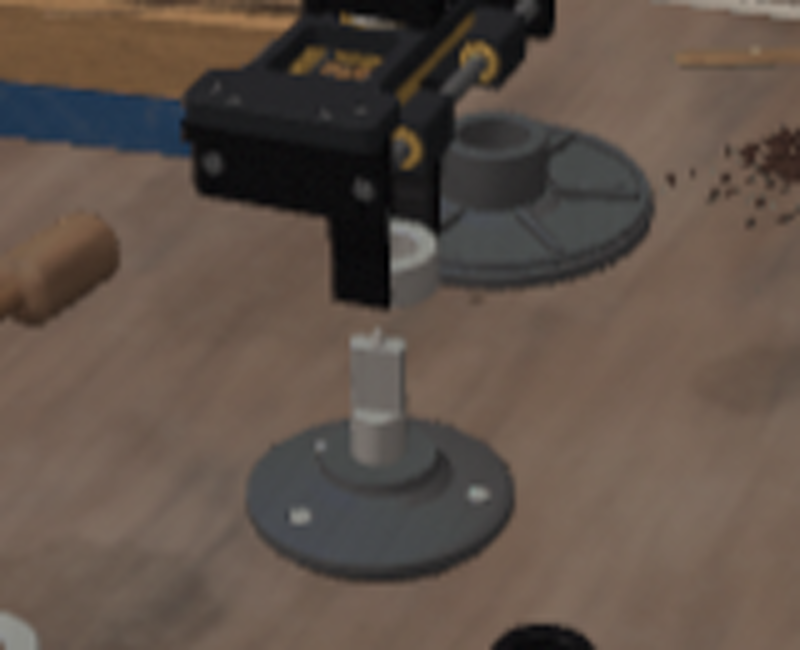

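>>> move_arm(series=[[[-0.01,-0.07,0,0.025,0.055,0,0],[0,0,0,0,0,-0.15,0],[0,0,0,0,0,-0.15,0],[0,0,0,0,0,0,0],[0,0,0,0,0,0,0]]])

```text
time_s: 8.4
tcp_pos: [0.5709, -0.2842, 0.1602]
ee_rot: [[-0.0, -0.005, 1.0], [0.001, 1.0, 0.005], [-1.0, 0.001, -0.0]]
wrist_force: [-0.1, -0.3, -1.0]
gripper_width: 0.439
```

>>> move_arm(series=[[[0,0,0,0,-0.05,0,0],[0,0,0,0,0,0,0],[0,0,0,0,0,0,0]]])

```text
time_s: 8.78
tcp_pos: [0.5711, -0.2877, 0.1607]
ee_rot: [[0.001, -0.005, 1.0], [0.0, 1.0, 0.005], [-1.0, 0.0, 0.001]]
wrist_force: [-0.5, 0.1, -1.4]
gripper_width: 0.434
```

```bash
cat > sn.py <<'E'
from h import *
import sys
fn=sys.argv[1];x0,y0,x1,y1=map(int,sys.argv[2:6]);cam=sys.argv[6] if len(sys.argv)>6 else 'side'
s=r.sense();print(s['time_s'],s['tcp_pos'].round(4),s['ee_rot'].round(4).tolist(),s['wrist_force'].round(2),s['moment'].round(3))
cap(cam,fn+'_f.png')
b=cv2.imread('pics/'+fn+'_f.png')[y0:y1,x0:x1]
f=min(800/(x1-x0),600/(y1-y0))
cv2.imwrite('pics/'+fn+'.png',cv2.resize(b,None,fx=f,fy=f,interpolation=cv2.INTER_CUBIC))
E
python3 sn.py g5 245 120 325 180
```

```text
8.775 [ 0.5711 -0.2877  0.1607] [[0.0006, -0.0049, 1.0], [0.0005, 1.0, 0.0049], [-1.0, 0.0005, 0.0006]] [-0.54  0.08 -1.37] [ 0.001 -0.009 -0.007]
```

View pics/g5.png

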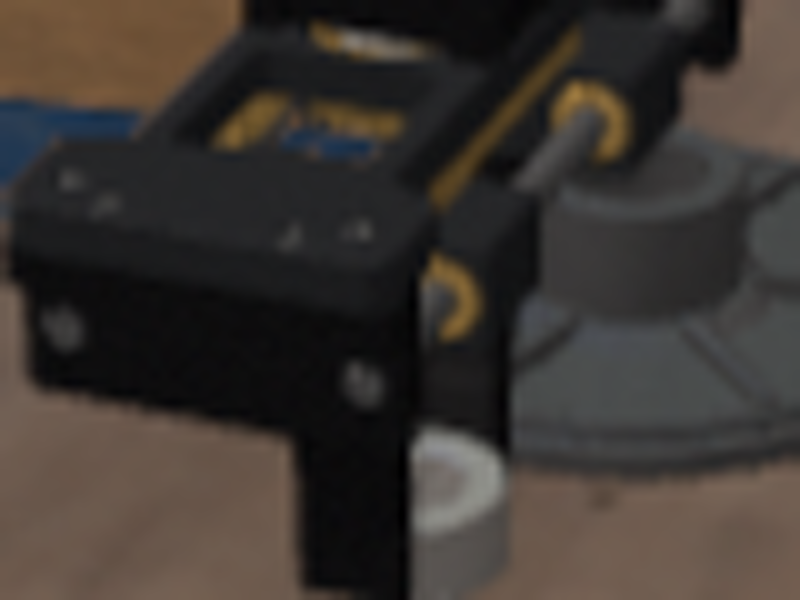

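```bash
cat > t5.py <<'E'
from model import *
z=.1607-.0744
for c in((.5695,-.2865),(.5715,-.2865),(.5695,-.2885)):
    q=pj('side',np.concatenate(cyl(c,.02,z,z+.018)));print(c,q.min(0),q.max(0))
im=cv2.imread('pics/g5_f.png').mean(-1)
for v in(170,172,174,176): print(v,im[v,284:302].round().astype(int))
p=np.load('a_side.npz')['p'].mean(-1)
for v in(182,186,196,198): print(v,p[v,274:298].round().astype(int))
for c in((.5695,-.2865),):
    for g in spindle(c,.21): q=pj('side',g);print(q.min(0),q.max(0))
E
python3 t5.py
```

```text
(0.5695, -0.2865) [274.56838528 163.16354871] [295.0808478 181.4201409]
(0.5715, -0.2865) [273.63115483 162.98189931] [294.13889397 181.22276637]
(0.5695, -0.2885) [274.98065196 162.70260931] [295.46101218 180.92320703]
170 [ 11   8  79 109 120 122 130 139 136 126 101  78  85  89  88  89  89  91]
172 [ 11  10  91 125 130 125 118  99  87  79  75  74  88  90  90  90  90  90]
174 [14 15 63 83 82 83 83 82 81 79 76 75 88 90 90 91 91 91]
176 [14 10 64 82 85 84 83 82 80 78 74 77 87 90 91 90 92 93]
182 [94 96 95 94 91 89 98 98 97 99 99 98 98 98 98 97 71 83 88 89 90 91 93 95]
186 [92 92 90 90 89 90 93 97 97 99 99 99 98 98 98 97 71 91 97 97 97 98 98 97]
196 [ 69  70  71  71  72  71  93 107 109 106 101  93  85  82  80  76  71  64
  70  71  69  67  67  66]
198 [100  78  72  71  71  71  94 107 109 106 100  92  84  82  80  76  71  67
  70  71  71  72  69  68]
[279.64978086 188.19548695] [290.68501457 203.06921023]
[279.39067961 176.87634633] [290.62199384 192.73839982]
```

>>> move_arm(series=[[[0,0,-0.03,0,0.005,-0.03,0],[0,0,0,0,0,-0.03,0],[0,0,0,0,0,-0.03,0],[0,0,0,0,0,-0.03,0],[0,0,0,0,0,0,0]]])

```text
time_s: 9.45
tcp_pos: [0.571, -0.2874, 0.1529]
ee_rot: [[0.0, -0.0, 1.0], [0.001, 1.0, 0.0], [-1.0, 0.001, 0.0]]
wrist_force: [-0.6, 0.3, -0.9]
gripper_width: 0.437
```

>>> move_arm(series=[[[0,0,0,0,0,-0.03,0],[0,0,0,0,0,-0.03,0],[0,0,0,0,0,-0.03,0],[0,0,0,0,0,0,0]]])

```text
time_s: 9.95
tcp_pos: [0.571, -0.2874, 0.1471]
ee_rot: [[0.0, -0.0, 1.0], [0.001, 1.0, 0.0], [-1.0, 0.001, 0.0]]
wrist_force: [-0.8, -0.3, -1.1]
gripper_width: 0.439
```

>>> move_arm(series=[[[0,0,0,0,0,-0.06,0],[0,0,0,0,0,-0.06,0],[0,0,0,0,0,-0.06,0],[0,0,0,0,0,-0.06,0],[0,0,0,0,0,0,0]]])

```text
time_s: 10.58
tcp_pos: [0.5709, -0.2873, 0.1314]
ee_rot: [[-0.0, -0.0, 1.0], [0.001, 1.0, 0.0], [-1.0, 0.001, -0.0]]
wrist_force: [-0.0, 0.5, -0.7]
gripper_width: 0.44
```

```bash
python3 sn.py g6 245 140 325 200
```

```text
10.575 [ 0.5709 -0.2873  0.1314] [[-0.0001, -0.0004, 1.0], [0.0007, 1.0, 0.0004], [-1.0, 0.0007, -0.0001]] [-0.    0.51 -0.66] [-0.018  0.034 -0.053]
```

View pics/g6.png

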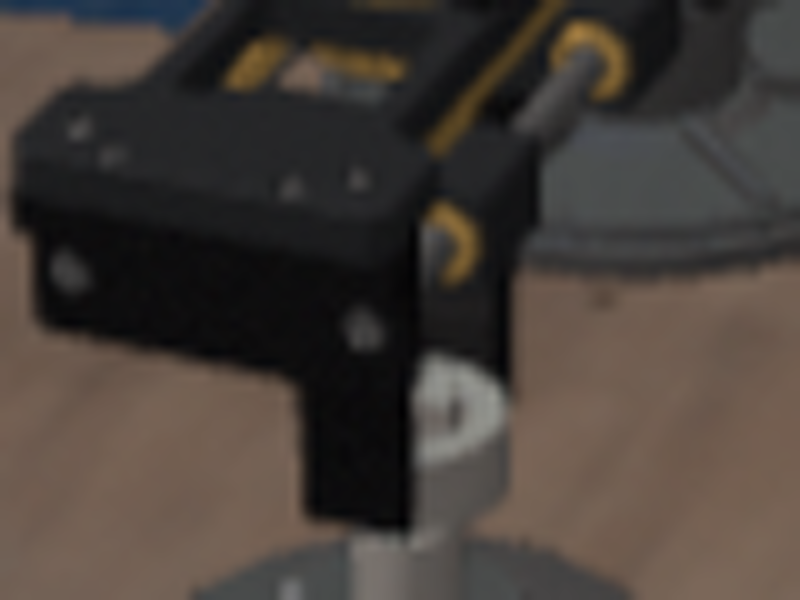

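Side view: the spacer is threaded over the flats (crop (460,410)), with the spindle end visible in its bore at (455,405). Going gently on to the round part.

>>> move_arm(series=[[[0,0,0,0,0,-0.03,0],[0,0,0,0,0,-0.03,0],[0,0,0,0,0,-0.03,0],[0,0,0,0,0,-0.03,0]]])

```text
time_s: 11.12
tcp_pos: [0.5713, -0.2874, 0.1247]
ee_rot: [[0.001, -0.001, 1.0], [0.0, 1.0, 0.001], [-1.0, 0.0, 0.001]]
wrist_force: [-0.5, 1.2, 3.0]
gripper_width: 0.437
```

```bash
python3 - <<'E'
from station import r
s=r.sense();print(s['tcp_pos'],s['wrist_force'],s['moment'],s['ee_rot'].round(4).tolist())
E
```

```text
[ 0.57132498 -0.28742547  0.12465409] [-0.47337346  1.23858189  3.00203969] [ 0.40975488  0.23805727 -0.00178224] [[0.0013, -0.0006, 1.0], [0.0002, 1.0, 0.0006], [-1.0, 0.0002, 0.0013]]
```

>>> move_arm(series=[[[0,0,0,0,0,-0.02,0],[0,0,0,0,0,-0.02,0]]])

```text
time_s: 11.38
tcp_pos: [0.5711, -0.2867, 0.1225]
ee_rot: [[0.001, -0.001, 1.0], [0.001, 1.0, 0.001], [-1.0, 0.001, 0.001]]
wrist_force: [-0.1, 2.3, -0.7]
gripper_width: 0.434
```

```bash
python3 - <<'E'
from station import r
s=r.sense();print(s['tcp_pos'],s['wrist_force'],s['moment'],s['ee_rot'].round(4).tolist())
E
```

```text
[ 0.57111249 -0.28674769  0.1224749 ] [-0.0517921   2.31470206 -0.7437712 ] [0.62049375 0.13777165 0.0169294 ] [[0.0007, -0.0005, 1.0], [0.0012, 1.0, 0.0005], [-1.0, 0.0012, 0.0007]]
```

>>> move_arm(series=[[[0,0,0,0,0.015,0,0],[0,0,0,0,0,-0.03,0],[0,0,0,0,0,-0.03,0]]])

```text
time_s: 11.75
tcp_pos: [0.5714, -0.2862, 0.1183]
ee_rot: [[0.001, -0.001, 1.0], [0.0, 1.0, 0.001], [-1.0, 0.0, 0.001]]
wrist_force: [0.0, -0.2, -1.4]
gripper_width: 0.439
```

```bash
python3 - <<'E'
from station import r
s=r.sense();print(s['tcp_pos'],s['wrist_force'],s['moment'],s['ee_rot'].round(4).tolist())
E
```

```text
[ 0.5713575  -0.28624749  0.11831057] [ 0.02274625 -0.23702087 -1.38556262] [ 0.0241206 -0.0136706 -0.0014042] [[0.0014, -0.0007, 1.0], [0.0004, 1.0, 0.0007], [-1.0, 0.0004, 0.0014]]
```

>>> move_arm(series=[[[0,0,0,0,0,-0.04,0],[0,0,0,0,0,-0.04,0],[0,0,0,0,0,-0.04,0],[0,0,0,0,0,-0.03,0],[0,0,0,0,0,0,0]]])

```text
time_s: 12.38
tcp_pos: [0.5711, -0.2864, 0.1081]
ee_rot: [[0.001, -0.0, 1.0], [0.0, 1.0, 0.0], [-1.0, 0.0, 0.001]]
wrist_force: [0.1, 0.6, -0.5]
gripper_width: 0.439
```

>>> move_arm(series=[[[0,0,0,0,0,-0.025,0],[0,0,0,0,0,-0.025,0],[0,0,0,0,0,-0.025,0]]])

```text
time_s: 12.75
tcp_pos: [0.5712, -0.2864, 0.1044]
ee_rot: [[0.001, -0.001, 1.0], [0.0, 1.0, 0.001], [-1.0, 0.0, 0.001]]
wrist_force: [-2.1, 2.0, 8.8]
gripper_width: 0.434
```

>>> move_arm(series=[[[0,0,0,0,0,0,0.75],[0,0,0,0,0,0,0.75],[0,0,0,0,0,0,0.75],[0,0,0,0,0,0,0.75],[0,0,0,0,0,0,0.75]]])

```text
time_s: 13.38
tcp_pos: [0.5719, -0.2867, 0.1047]
ee_rot: [[0.003, -0.001, 1.0], [-0.001, 1.0, 0.001], [-1.0, -0.001, 0.003]]
wrist_force: [-1.4, 0.1, 0.6]
gripper_width: 0.745
```

```bash
python3 - <<'E'
from station import r
s=r.sense();print(s['tcp_pos'],s['wrist_force'],s['moment'],s['gripper_width'])
E
```

```text
[ 0.57185781 -0.28669203  0.10471839] [-1.38052504  0.06999447  0.56687567] [ 0.00573342 -0.01726673 -0.03947135] 0.7448109244537767
```

>>> move_arm(series=[[[0,0,0,0,0,0.2,0.75],[0,0,0,0,0,0.5,0.85],[0,0,0,0,0,0.6,0.95],[0,0,0,0,0.2,0.3,1],[0,0,0,0.5,0.6,0,1],[0,0,0,0.5,0.7,0,1],[0,0,0,0.5,0.6,0,1],[0,0,0,0.2,0.4,-0.2,1],[0,0,0,0,0,0,1],[0,0,0,0,0,0,1]]])

```text
time_s: 14.62
tcp_pos: [0.6744, -0.128, 0.195]
ee_rot: [[0.003, -0.001, 1.0], [0.001, 1.0, 0.001], [-1.0, 0.001, 0.003]]
wrist_force: [-0.7, -0.6, -0.4]
gripper_width: 0.998
```

```bash
python3 sn.py g7 180 110 340 230;python3 sn.py g7t 220 120 360 225 top
```

```text
14.625 [ 0.6744 -0.128   0.195 ] [[0.0035, -0.0008, 1.0], [0.0006, 1.0, 0.0008], [-1.0, 0.0006, 0.0035]] [-0.69 -0.56 -0.39] [-0.059  0.011 -0.021]
14.675 [ 0.6742 -0.1282  0.1949] [[0.0032, -0.0004, 1.0], [0.0009, 1.0, 0.0004], [-1.0, 0.0009, 0.0032]] [-0.57  0.07 -0.89] [-0.038  0.028 -0.012]
```

View pics/g7.png

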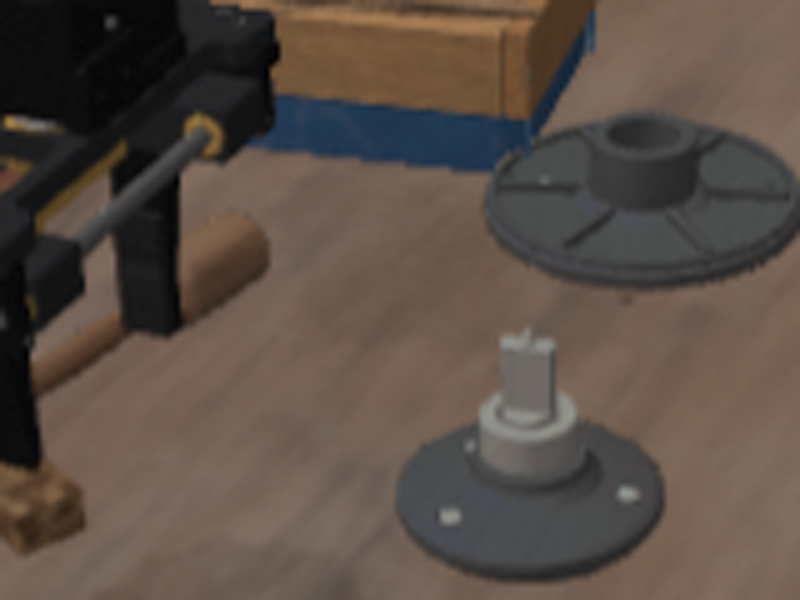

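View pics/g7t.png

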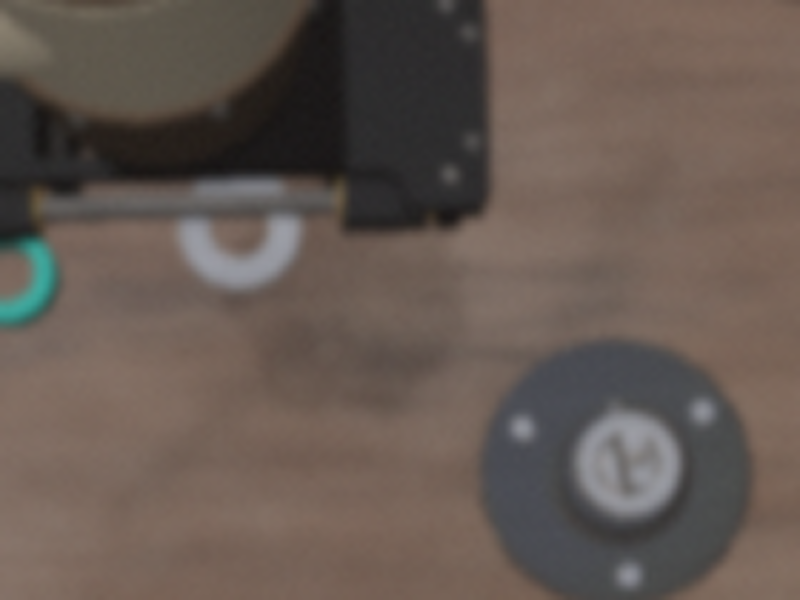

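Side and top views both show the spacer standing squarely home on the boss (top crop (628,463), side crop (530,435)). Now the washer.

>>> move_arm(series=[[[0,0.02,0,0.03,-0.14,-0.4,1],[0,0,0,0,0,-0.6,1],[0,0,0,0,0,-0.5,1],[0,0,0,0,0,-0.2,1],[0,0,0,0,0,0,1],[0,0,0,0,0,0,1]]])

```text
time_s: 15.48
tcp_pos: [0.6759, -0.1426, 0.0962]
ee_rot: [[0.009, 0.007, 1.0], [-0.0, 1.0, -0.007], [-1.0, -0.0, 0.009]]
wrist_force: [0.4, 0.9, -0.2]
gripper_width: 0.999
```

```bash
python3 sn.py g8 160 170 280 260
```

```text
15.475 [ 0.6759 -0.1426  0.0962] [[0.0093, 0.0067, 0.9999], [-0.0003, 1.0, -0.0067], [-1.0, -0.0002, 0.0093]] [ 0.41  0.9  -0.16] [-0.006 -0.033 -0.042]
```

View pics/g8.png

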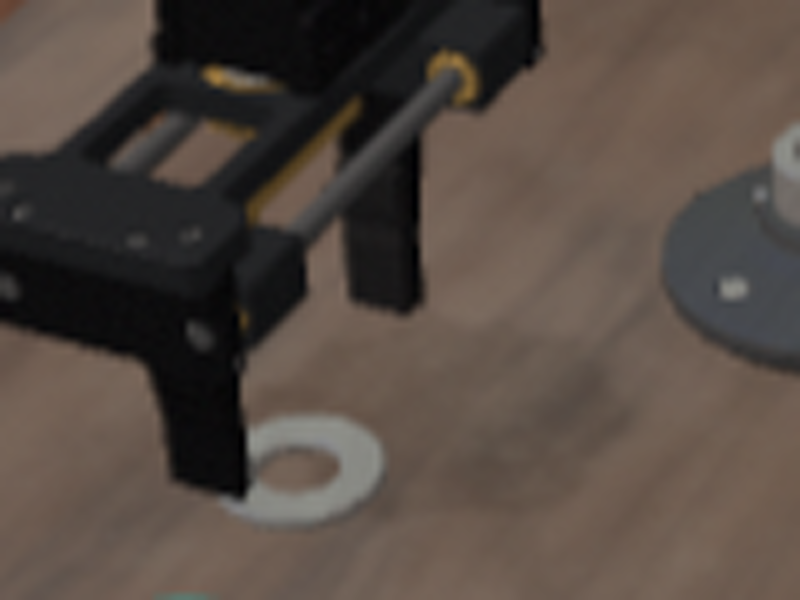

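>>> move_arm(series=[[[0,0.06,0.05,0,0.1,0,1],[0,0,0,0,0,-0.2,1],[0,0,0,0,0,-0.1,1],[0,0,0,0,0,0,1],[0,0,0,0,0,0,1]]])

```text
time_s: 16.15
tcp_pos: [0.6767, -0.1357, 0.079]
ee_rot: [[0.004, -0.002, 1.0], [-0.0, 1.0, 0.002], [-1.0, -0.0, 0.004]]
wrist_force: [-0.2, 0.4, -0.3]
gripper_width: 0.999
```

>>> move_arm(series=[[[0,0.02,0,0,0,-0.05,1],[0,0,0,0,0,-0.05,1],[0,0,0,0,0,0,1]]])

```text
time_s: 16.52
tcp_pos: [0.6768, -0.1358, 0.0727]
ee_rot: [[0.001, -0.002, 1.0], [-0.0, 1.0, 0.002], [-1.0, -0.0, 0.001]]
wrist_force: [-0.3, -0.0, 1.0]
gripper_width: 0.999
```

>>> move_arm(series=[[[0,0,0,0,-0.01,-0.02,0.7],[0,0,0,0,0,0,0.3],[0,0,0,0,0,0,0],[0,0,0,0,0,0,0],[0,0,0,0,0,0,0],[0,0,0,0,0,0,0],[0,0,0,0,0,0,0]]])

```text
time_s: 17.4
tcp_pos: [0.677, -0.1365, 0.0718]
ee_rot: [[0.002, -0.002, 1.0], [-0.0, 1.0, 0.002], [-1.0, -0.0, 0.002]]
wrist_force: [0.1, -0.5, 0.6]
gripper_width: 0.54
```

>>> move_arm(series=[[[0,0,0,0,0,0.2,0],[0,0,0,0,0,0.7,0],[0,0,0,0,0,0.7,0],[0,0,0,0,0,0.2,0],[0,0,0,-0.5,-0.7,0,0],[0,0,0,-0.5,-0.7,0,0],[0,0,0,-0.5,-0.7,0,0],[0,0,0,-0.2,-0.3,0,0],[0,0,0,0,0,0,0],[0,0,0,0,0,0,0]]])

```text
time_s: 18.65
tcp_pos: [0.5711, -0.2821, 0.1833]
ee_rot: [[0.0, -0.004, 1.0], [0.001, 1.0, 0.004], [-1.0, 0.001, 0.0]]
wrist_force: [-0.4, 0.1, 0.1]
gripper_width: 0.54
```

```bash
python3 sn.py g9 220 120 350 218
```

```text
18.65 [ 0.5711 -0.2821  0.1833] [[0.0002, -0.0036, 1.0], [0.0012, 1.0, 0.0036], [-1.0, 0.0012, 0.0002]] [-0.35  0.1   0.11] [-0.064 -0.034 -0.034]
```

View pics/g9.png

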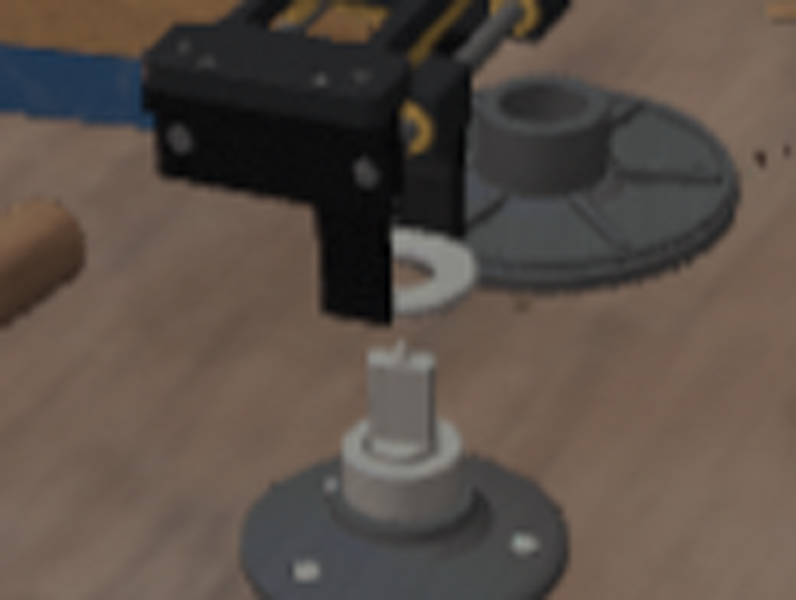

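Washer is held level (crop (430,270)). Aligning it above the spindle (402,360).

>>> move_arm(series=[[[0,0,-0.02,0.02,-0.07,0,0],[0,0,0,0,0,-0.15,0],[0,0,0,0,0,-0.15,0],[0,0,0,0,0,0,0],[0,0,0,0,0,0,0]]])

```text
time_s: 19.32
tcp_pos: [0.574, -0.2839, 0.1627]
ee_rot: [[-0.001, -0.005, 1.0], [0.002, 1.0, 0.005], [-1.0, 0.002, -0.001]]
wrist_force: [-0.2, -0.2, -0.6]
gripper_width: 0.541
```

```bash
python3 sn.py g10 245 130 325 190; python3 - <<'E'
from model import *
z=r.sense()['tcp_pos'][2]-.0718
q=pj('side',np.concatenate(cyl((.5695,-.2865),.025,z,z+.005)));print(q.min(0),q.max(0))
im=cv2.imread('pics/g10_f.png').mean(-1)
for v in range(int(q[:,1].min())+1,int(q[:,1].max()),2): print(v,im[v,288:306].round().astype(int))
E
```

```text
19.325 [ 0.574  -0.2839  0.1627] [[-0.0014, -0.0049, 1.0], [0.0017, 1.0, 0.0049], [-1.0, 0.0018, -0.0014]] [-0.21 -0.18 -0.55] [-0.009  0.05  -0.012]
[272.1149371  165.61844435] [297.62808928 180.73032211]
166 [97 80 76 48 26 15 17 59 61 62 59 54 55 53 54 53 53 53]
168 [142 142 141 139 139 127 106  88  85  87  89  89  89  89  89  82  78  77]
170 [134 137 140 139 138 139 138 127 104  90  89  89  89  90  92  87  78  75]
172 [ 96  98 130 138 138 138 137 138 117  94  90  90  89  90  91  92  93  94]
174 [111 123 137 138 139 138 134 119  86  88  90  91  91  91  93  95  96  97]
176 [141 140 139 135 125 114  91  79  85  90  90  92  92  92  94  95  97  97]
178 [123 110  96  83  81  84  83  90  92  90  90  92  94  94  95  96  96  96]
```

View pics/g10.png

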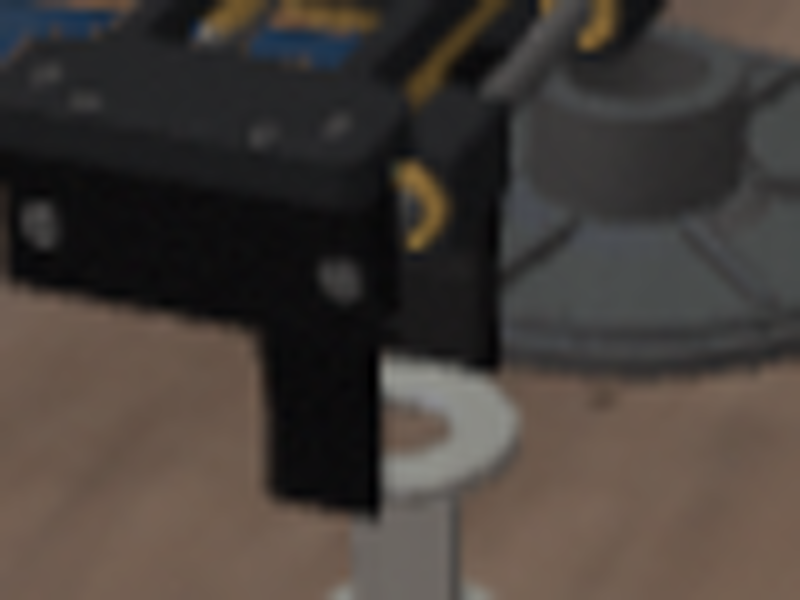

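>>> move_arm(series=[[[0,0,-0.03,-0.03,-0.042,0,0],[0,0,0,0,0,0,0],[0,0,0,0,0,0,0]]])

```text
time_s: 19.75
tcp_pos: [0.5721, -0.2868, 0.1634]
ee_rot: [[-0.0, -0.0, 1.0], [0.002, 1.0, 0.0], [-1.0, 0.002, -0.0]]
wrist_force: [0.1, -0.1, -1.1]
gripper_width: 0.542
```

>>> move_arm(series=[[[0,0,0,0,0.005,-0.05,0],[0,0,0,0,0,-0.05,0],[0,0,0,0,0,-0.03,0],[0,0,0,0,0,-0.03,0],[0,0,0,0,0,0,0]]])

```text
time_s: 20.38
tcp_pos: [0.572, -0.2864, 0.153]
ee_rot: [[-0.0, -0.0, 1.0], [0.002, 1.0, 0.0], [-1.0, 0.002, -0.0]]
wrist_force: [0.6, -0.8, -0.4]
gripper_width: 0.541
```

>>> move_arm(series=[[[0,0,0,0,0,-0.03,0],[0,0,0,0,0,-0.03,0],[0,0,0,0,0,-0.03,0],[0,0,0,0,0,-0.03,0]]])

```text
time_s: 20.88
tcp_pos: [0.5722, -0.2865, 0.1456]
ee_rot: [[0.0, -0.0, 1.0], [0.001, 1.0, 0.0], [-1.0, 0.001, 0.0]]
wrist_force: [0.0, 0.8, -0.3]
gripper_width: 0.541
```

>>> move_arm(series=[[[0,0,0,0,0,-0.07,0],[0,0,0,0,0,-0.07,0],[0,0,0,0,0,-0.07,0],[0,0,0,0,0,-0.06,0],[0,0,0,0,0,0,0]]])

```text
time_s: 21.5
tcp_pos: [0.5719, -0.2864, 0.1276]
ee_rot: [[-0.001, -0.0, 1.0], [0.002, 1.0, 0.0], [-1.0, 0.002, -0.001]]
wrist_force: [0.6, 0.9, 0.2]
gripper_width: 0.537
```

>>> move_arm(series=[[[0,0,0,0,0,-0.03,0],[0,0,0,0,0,-0.03,0],[0,0,0,0,0,-0.025,0]]])

```text
time_s: 21.88
tcp_pos: [0.5722, -0.2865, 0.1226]
ee_rot: [[-0.0, -0.0, 1.0], [0.001, 1.0, 0.0], [-1.0, 0.001, -0.0]]
wrist_force: [0.4, 0.2, -0.3]
gripper_width: 0.541
```

```bash
cat > st.py <<'E'
from station import r
s=r.sense();print(s['time_s'],s['tcp_pos'].round(4),s['wrist_force'].round(2),s['moment'].round(3),s['ee_rot'].round(4).tolist(),round(s['gripper_width'],3),s['joints'].round(0))
E
python3 st.py
```

```text
21.875 [ 0.5722 -0.2865  0.1226] [ 0.39  0.15 -0.33] [-0.006  0.01   0.001] [[-0.0001, -0.0002, 1.0], [0.0015, 1.0, 0.0002], [-1.0, 0.0015, -0.0001]] 0.541 [-12.  32.  -9.  -0. -49. -78.]
```

>>> move_arm(series=[[[0,0,0,0,0,-0.02,0],[0,0,0,0,0,-0.02,0]]])

```text
time_s: 22.12
tcp_pos: [0.5722, -0.2865, 0.1201]
ee_rot: [[0.0, -0.0, 1.0], [0.001, 1.0, 0.0], [-1.0, 0.001, 0.0]]
wrist_force: [-0.5, -0.8, -0.6]
gripper_width: 0.541
```

>>> move_arm(series=[[[0,0,0,0,0,-0.015,0]]])

```text
time_s: 22.25
tcp_pos: [0.5722, -0.2865, 0.1196]
ee_rot: [[-0.0, -0.0, 1.0], [0.001, 1.0, 0.0], [-1.0, 0.001, -0.0]]
wrist_force: [-1.3, 0.5, 5.6]
gripper_width: 0.539
```

Contact at the expected home height. Releasing and withdrawing.

>>> move_arm(series=[[[0,0,0,0,0,0,0.8],[0,0,0,0,0,0,0.8],[0,0,0,0,0,0,0.8],[0,0,0,0,0,0,0.8],[0,0,0,0,0,0,0.8]]])

```text
time_s: 22.88
tcp_pos: [0.5724, -0.2866, 0.1197]
ee_rot: [[0.001, -0.0, 1.0], [0.001, 1.0, 0.0], [-1.0, 0.001, 0.001]]
wrist_force: [-0.5, 0.3, -0.8]
gripper_width: 0.799
```

>>> move_arm(series=[[[0,0,0,0,0,0.2,0.8],[0,0,0,0,0,0.5,0.9],[0,0,0,0,0,0.6,1],[0,0,0,-0.1,0.4,0.1,1],[0,0,0,-0.5,0.8,0,1],[0,0,0,-0.5,0.8,0,1],[0,0,0,-0.5,0.7,0,1],[0,0,0,-0.4,0.3,0,1],[0,0,0,0,0,0,1],[0,0,0,0,0,0,1]]])

```text
time_s: 24.12
tcp_pos: [0.4462, -0.0996, 0.2088]
ee_rot: [[0.004, -0.002, 1.0], [0.001, 1.0, 0.002], [-1.0, 0.001, 0.004]]
wrist_force: [0.5, 0.4, -0.0]
gripper_width: 0.999
```

```bash
python3 sn.py g11 245 150 335 218;python3 sn.py g11t 230 170 370 275 top; python3 st.py
```

```text
24.125 [ 0.4462 -0.0996  0.2088] [[0.0039, -0.0021, 1.0], [0.0014, 1.0, 0.0021], [-1.0, 0.0014, 0.0039]] [ 0.51  0.37 -0.04] [-0.062 -0.019  0.   ]
24.175 [ 0.4462 -0.0998  0.2087] [[0.0034, -0.0014, 1.0], [0.0015, 1.0, 0.0014], [-1.0, 0.0015, 0.0034]] [ 0.38 -1.32 -0.42] [-0.02   0.018 -0.029]
24.225 [ 0.4464 -0.1     0.2085] [-0.2  -0.29 -1.02] [-0.029 -0.067 -0.024] [[0.0032, -0.0008, 1.0], [0.0015, 1.0, 0.0008], [-1.0, 0.0015, 0.0032]] 0.998 [  8.  11. -29.  -0. -50. -98.]
```

View pics/g11.png

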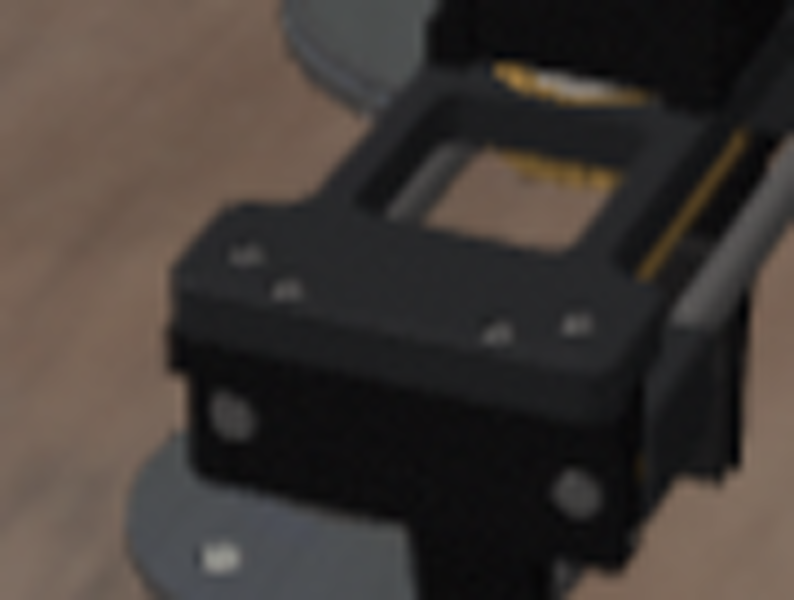

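View pics/g11t.png

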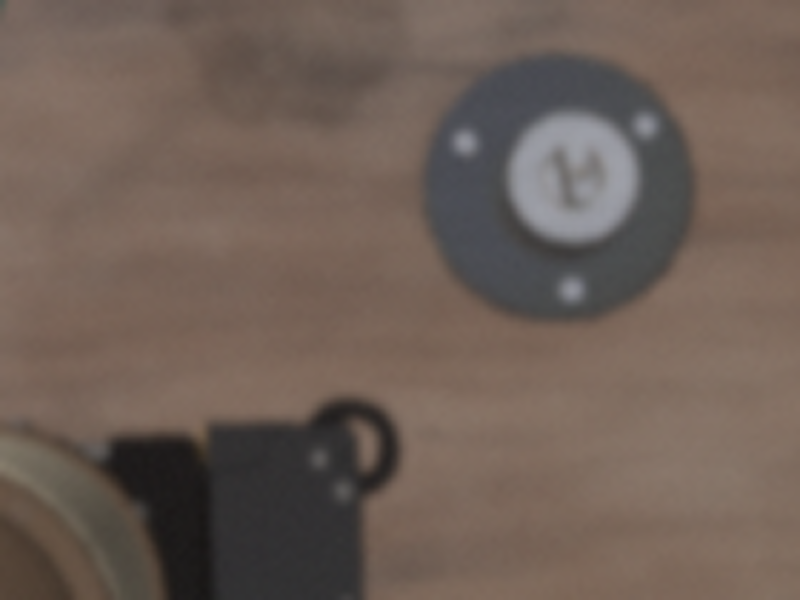

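Top view: the washer is concentric on the spindle at crop (572,178). The hand blocks the side view here. Rechecking the flats' angle before taking the bushing.

```bash
cat > t6.py <<'E'
from model import *
p=np.load('a_side.npz')['p'].mean(-1)
for lo,hi,nm in((174,182,'topfront'),(187,197,'ledge')):
    rows=[];cols=range(281,290)
    for u in cols:
        g=cv2.resize(p[lo:hi,u:u+1].astype(np.float32),(1,(hi-lo)*10),interpolation=cv2.INTER_CUBIC).ravel()
        gr=np.gradient(g); k=gr.argmin() if nm=='topfront' else gr.argmax(); rows.append(lo+(k+.5)/10-.5)
    rows=np.array(rows);s=np.polyfit(list(cols),rows,1)
    print(nm,rows.round(1),'slope',s[0])
# predicted slope
for th in(0,.1,.2,.3,.4):
    out=[]
    for z in(.081,.0515):
        X=[]
        for a in(-.009,.009):
            X.append([.5695+a*np.cos(th)-.0045*np.sin(th),-.2865+a*np.sin(th)+.0045*np.cos(th),z])
        q=pj('side',np.array(X));out.append((q[1,1]-q[0,1])/(q[1,0]-q[0,0]))
    print(th,out)
# top: dark band
t=cv2.GaussianBlur(np.load('a_top.npz')['p'].mean(-1).astype(np.float32),(0,0),.5)
u=np.linspace(-.008,.008,17)
def line(cx,cy,th,v,z):
    X=np.c_[cx+u*np.cos(th)-v*np.sin(th),cy+u*np.sin(th)+v*np.cos(th),0*u+z];q=pj('top',X).astype(np.float32)
    return cv2.remap(t,q[:,0].copy(),q[:,1].copy(),cv2.INTER_CUBIC).mean()
for c in((.572,-.2862),(.5713,-.2858)):
    b=[]
    for th in np.arange(-.2,.7,.02):
        v=np.arange(-.004,.012,.0005)
        L=[line(*c,th,x,.066) for x in v]
        b.append((min(L),th,v[np.argmin(L)],max(L)))
    b.sort();print(c,[tuple(np.round(x,4)) for x in b[:4]])
    b.sort(key=lambda x:-(x[3]));print([tuple(np.round(x,4)) for x in b[:4]])
E
python3 t6.py
```

```text
topfront [179.  179.  179.4 179.  180.  180.4 180.  180.  180. ] slope 0.15000000000000416
ledge [191.2 191.2 191.  192.  192.  192.  192.  192.2 191.4] slope 0.10333333333334493
0 [np.float64(0.20667036879837306), np.float64(0.21524600754178524)]
0.1 [np.float64(0.1480980454649702), np.float64(0.15450791767666439)]
0.2 [np.float64(0.09305769039170936), np.float64(0.09742874647381657)]
0.3 [np.float64(0.040211514052096685), np.float64(0.04262178673739488)]
0.4 [np.float64(-0.011586622193906703), np.float64(-0.011101249236836488)]
(0.572, -0.2862) [(np.float64(114.8213), np.float64(0.2), np.float64(0.005), np.float64(142.7282)), (np.float64(114.8445), np.float64(0.18), np.float64(0.005), np.float64(142.7231)), (np.float64(114.8575), np.float64(0.22), np.float64(0.005), np.float64(142.7312)), (np.float64(114.886), np.float64(0.16), np.float64(0.005), np.float64(142.6728))]
[(np.float64(114.8575), np.float64(0.22), np.float64(0.005), np.float64(142.7312)), (np.float64(114.8213), np.float64(0.2), np.float64(0.005), np.float64(142.7282)), (np.float64(114.8445), np.float64(0.18), np.float64(0.005), np.float64(142.7231)), (np.float64(115.0481), np.float64(0.26), np.float64(0.005), np.float64(142.6849))]
(0.5713, -0.2858) [(np.float64(113.155), np.float64(0.68), np.float64(0.0115), np.float64(136.63)), (np.float64(113.8485), np.float64(0.66), np.float64(0.0115), np.float64(137.0307)), (np.float64(114.5316), np.float64(0.64), np.float64(0.0115), np.float64(137.5052)), (np.float64(114.8041), np.float64(0.2), np.float64(0.0045), np.float64(142.1698))]
[(np.float64(114.8483), np.float64(0.22), np.float64(0.0045), np.float64(142.2171)), (np.float64(114.995), np.float64(0.24), np.float64(0.0045), np.float64(142.2142)), (np.float64(114.8041), np.float64(0.2), np.float64(0.0045), np.float64(142.1698)), (np.float64(115.1009), np.float64(0.26), np.float64(0.0045), np.float64(142.1479))]
```

>>> move_arm(series=[[[0,0.02,0.75,0,0,-0.4,1],[0,0,0.75,0,0,-0.6,1],[0,0,0,0,0,-0.3,1],[0,0,0,0,0,0,1],[0,0,0,0,0,0,1]]])

```text
time_s: 24.85
tcp_pos: [0.4503, -0.1025, 0.1285]
ee_rot: [[0.003, -0.211, 0.978], [0.002, 0.978, 0.211], [-1.0, 0.001, 0.003]]
wrist_force: [0.0, 0.4, -0.8]
gripper_width: 1.002
```

```bash
python3 sn.py g12 270 190 380 290; python3 st.py
```

```text
24.85 [ 0.4503 -0.1025  0.1285] [[0.0028, -0.2106, 0.9776], [0.0016, 0.9776, 0.2106], [-1.0, 0.001, 0.003]] [ 0.01  0.36 -0.8 ] [ 0.012 -0.035 -0.021]
24.9 [ 0.4503 -0.1025  0.1286] [ 0.12  0.1  -0.15] [ 0.004 -0.057  0.003] [[0.0031, -0.2106, 0.9776], [0.0018, 0.9776, 0.2106], [-1.0, 0.0011, 0.0034]] 1.002 [  7.  18. -34.  -0. -38. -85.]
```

View pics/g12.png

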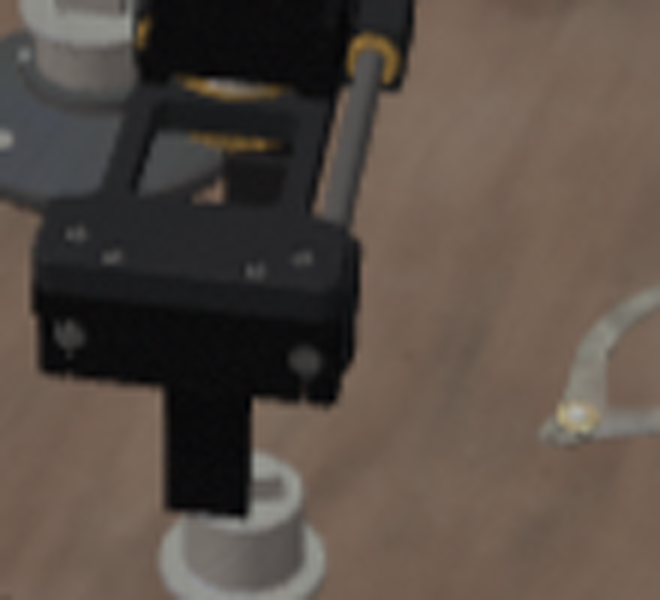

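>>> move_arm(series=[[[0,0.02,0,-0.067,0.055,0,1],[0,0,0,0,0,0,1],[0,0,0,0,0,0,1]]])

```text
time_s: 25.28
tcp_pos: [0.4469, -0.0989, 0.1303]
ee_rot: [[0.004, -0.211, 0.978], [0.002, 0.978, 0.211], [-1.0, 0.001, 0.004]]
wrist_force: [0.7, -0.3, -0.2]
gripper_width: 1.0
```

>>> move_arm(series=[[[0,0.03,0,-0.01,0,-0.3,1],[0,0,0,0,0,-0.3,1],[0,0,0,0,0,-0.15,1],[0,0,0,0,0,0,1],[0,0,0,0,0,0,1]]])

```text
time_s: 25.9
tcp_pos: [0.4478, -0.0986, 0.0861]
ee_rot: [[0.005, -0.212, 0.977], [0.002, 0.977, 0.212], [-1.0, 0.001, 0.005]]
wrist_force: [0.2, -1.1, -0.8]
gripper_width: 1.002
```

```bash
python3 sn.py g13 270 210 370 300; python3 st.py
```

```text
25.9 [ 0.4478 -0.0986  0.0861] [[0.0048, -0.2117, 0.9773], [0.0025, 0.9773, 0.2116], [-1.0, 0.0014, 0.0052]] [ 0.18 -1.12 -0.78] [-0.033 -0.027  0.043]
25.95 [ 0.4478 -0.0986  0.0862] [-0.43 -0.8   0.81] [-0.002 -0.028  0.02 ] [[0.0049, -0.2117, 0.9773], [0.0025, 0.9773, 0.2117], [-1.0, 0.0014, 0.0053]] 1.007 [  8.  22. -37.  -0. -31. -86.]
```

View pics/g13.png

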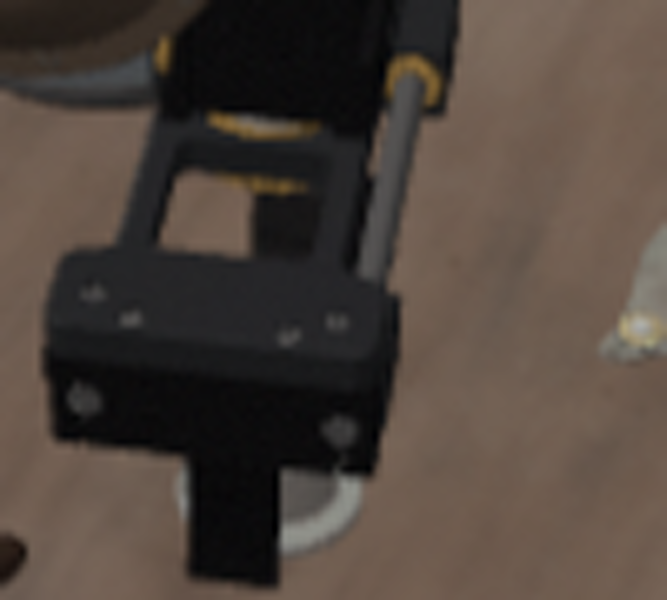

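>>> move_arm(series=[[[-0.02,0.035,0,-0.03,-0.005,-0.05,1],[0,0,0,0,0,-0.05,1],[0,0,0,0,0,0,1]]])

```text
time_s: 26.32
tcp_pos: [0.4463, -0.0988, 0.0807]
ee_rot: [[0.002, -0.212, 0.977], [-0.0, 0.977, 0.212], [-1.0, -0.001, 0.002]]
wrist_force: [-1.2, -0.1, 0.2]
gripper_width: 1.002
```

>>> move_arm(series=[[[0,0,0,0,0,-0.02,0.6],[0,0,0,0,0,0,0.3],[0,0,0,0,0,0,0],[0,0,0,0,0,0,0],[0,0,0,0,0,0,0],[0,0,0,0,0,0,0],[0,0,0,0,0,0,0],[0,0,0,0,0,0,0],[0,0,0,0,0,0,0]]])

```text
time_s: 27.45
tcp_pos: [0.4464, -0.0988, 0.0795]
ee_rot: [[0.002, -0.212, 0.977], [-0.0, 0.977, 0.212], [-1.0, -0.001, 0.002]]
wrist_force: [-0.5, -0.2, 0.8]
gripper_width: 0.383
```

>>> move_arm(series=[[[0,0,0,0,0,0,0],[0,0,0,0,0,0,0],[0,0,0,0,0,0.2,0],[0,0,0,0,0,0,0],[0,0,0,0,0,0,0]]])

```text
time_s: 28.08
tcp_pos: [0.4461, -0.0989, 0.0923]
ee_rot: [[0.002, -0.211, 0.977], [-0.0, 0.977, 0.211], [-1.0, -0.0, 0.002]]
wrist_force: [0.4, 0.3, -1.6]
gripper_width: 0.382
```

```bash
python3 sn.py g14 270 210 370 300; python3 st.py
```

```text
28.075 [ 0.4461 -0.0989  0.0923] [[0.0016, -0.2114, 0.9774], [-0.0001, 0.9774, 0.2114], [-1.0, -0.0004, 0.0015]] [ 0.42  0.3  -1.61] [-0.018  0.03  -0.029]
28.125 [ 0.4462 -0.0989  0.0923] [ 0.26 -0.02 -1.29] [-0.011  0.012 -0.007] [[0.0018, -0.2115, 0.9774], [-0.0002, 0.9774, 0.2115], [-1.0, -0.0005, 0.0017]] 0.378 [  8.  21. -37.   0. -32. -86.]
```

View pics/g14.png

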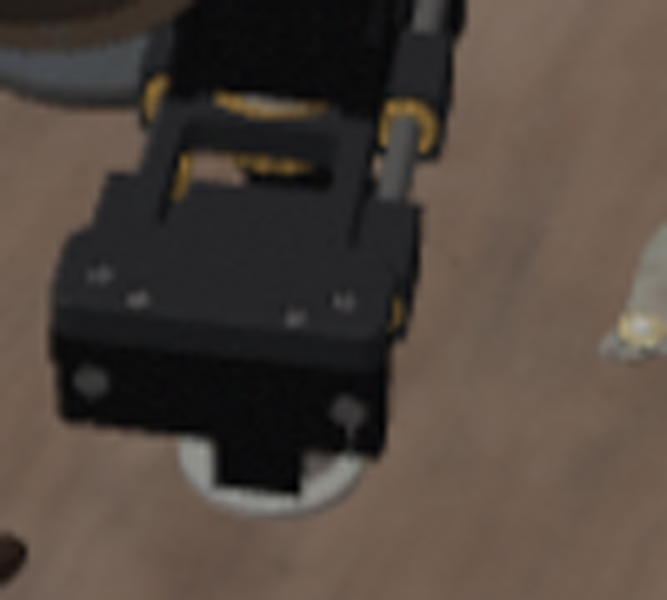

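>>> move_arm(series=[[[0,0,0,0,0,0.7,0],[0,0,0,0,0,0.8,0],[0,0,-0.4,0.4,-0.6,0.05,0],[0,0,-0.4,0.5,-0.8,0,0],[0,0,-0.4,0.5,-0.8,0,0],[0,0,-0.38,0.5,-0.6,0,0],[0,0,0,0.1,-0.2,0,0],[0,0,0,0,0,0,0],[0,0,0,0,0,0,0],[0,0,0,0,0,0,0]]])

```text
time_s: 29.38
tcp_pos: [0.5654, -0.2819, 0.1857]
ee_rot: [[-0.005, 0.011, 1.0], [0.003, 1.0, -0.011], [-1.0, 0.002, -0.005]]
wrist_force: [-0.4, 0.6, -1.8]
gripper_width: 0.383
```

```bash
python3 sn.py g15 220 110 350 208; python3 st.py
```

```text
29.375 [ 0.5654 -0.2819  0.1857] [[-0.0048, 0.0107, 0.9999], [0.0025, 0.9999, -0.0107], [-1.0, 0.0025, -0.0048]] [-0.44  0.58 -1.78] [ 0.014 -0.001  0.   ]
29.425 [ 0.5654 -0.2819  0.1858] [ 0.33  0.32 -1.56] [ 0.008 -0.05  -0.001] [[-0.0046, 0.0107, 0.9999], [0.0025, 0.9999, -0.0107], [-1.0, 0.0025, -0.0046]] 0.377 [-12.  28.  -6.  -0. -56. -79.]
```

View pics/g15.png

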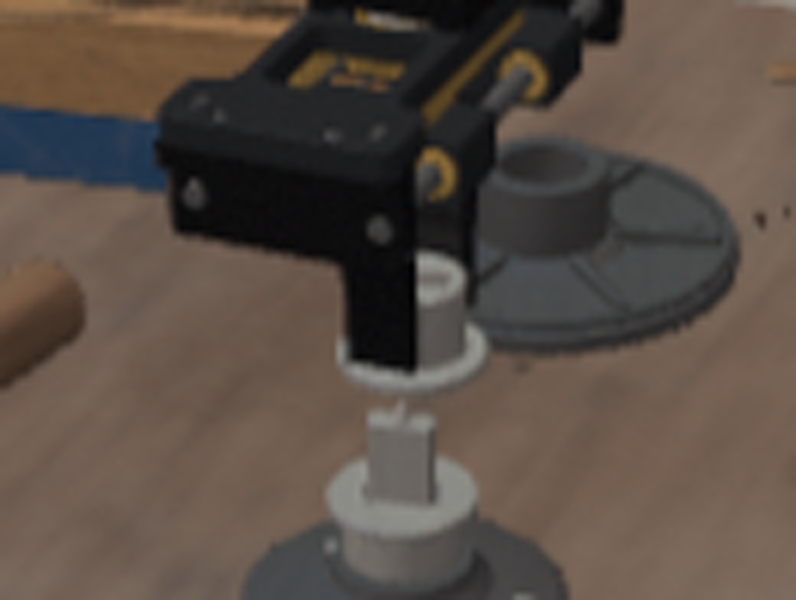

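Bushing held level (crop (415,330)) and washer home below it (403,495). Centring over the spindle.

>>> move_arm(series=[[[-0.018,-0.034,0,0.1,-0.075,0,0],[0,0,0,0,0,0,0],[0,0,0,0,0,0,0],[0,0,0,0,0,-0.15,0],[0,0,0,0,0,0,0],[0,0,0,0,0,0,0]]])

```text
time_s: 30.18
tcp_pos: [0.5716, -0.2855, 0.1766]
ee_rot: [[0.001, 0.009, 1.0], [-0.0, 1.0, -0.009], [-1.0, -0.0, 0.001]]
wrist_force: [0.0, 0.2, -1.3]
gripper_width: 0.379
```

```bash
python3 st.py
```

```text
30.175 [ 0.5716 -0.2855  0.1766] [ 0.02  0.17 -1.34] [-0.006 -0.008  0.025] [[0.0007, 0.0089, 1.0], [-0.0001, 1.0, -0.0089], [-1.0, -0.0001, 0.0007]] 0.379 [-12.  29.  -6.  -0. -55. -78.]
```

>>> move_arm(series=[[[0,0,0,0,-0.015,-0.1,0],[0,0,0,0,0,-0.08,0],[0,0,0,0,0,0,0],[0,0,0,0,0,0,0]]])

```text
time_s: 30.68
tcp_pos: [0.5715, -0.2865, 0.1648]
ee_rot: [[0.0, 0.009, 1.0], [0.0, 1.0, -0.009], [-1.0, 0.0, 0.0]]
wrist_force: [-1.0, 0.3, -0.5]
gripper_width: 0.377
```

```bash
python3 sn.py g16 245 130 325 190;python3 st.py; python3 - <<'E'
from model import *
z=r.sense()['tcp_pos'][2]-.0795
q=pj('side',np.concatenate(cyl((.5695,-.2865),.024,z,z+.005)));print(q.min(0),q.max(0))
im=cv2.imread('pics/g16_f.png').mean(-1)
for v in range(int(q[:,1].min())+1,int(q[:,1].max()),2): print(v,im[v,268:304].round().astype(int))
E
```

```text
30.675 [ 0.5715 -0.2865  0.1648] [[0.0003, 0.0091, 1.0], [0.0, 1.0, -0.0091], [-1.0, 0.0, 0.0003]] [-0.99  0.28 -0.48] [ 0.007 -0.025 -0.003]
30.725 [ 0.5715 -0.2865  0.1648] [-0.08 -0.09 -1.46] [-0.018 -0.037 -0.013] [[0.0003, 0.0091, 1.0], [0.0001, 1.0, -0.0091], [-1.0, 0.0001, 0.0003]] 0.379 [-12.  30.  -7.  -0. -54. -78.]
[272.69428209 168.28174124] [297.11556744 182.91854496]
169 [87 88 89 91 92 91 61 24 12 13 11 12 11 12 11 12 12 10 64 84 86 85 83 80
 77 74 87 85 85 87 89 89 89 89 90 88]
171 [ 90  91  90  91  92  91  64  26  13  13  12  13  12  13  13  12  12   9
  64  84  87  84  82  80  78  74 133 129 106  92  89  89  89  91  91  91]
173 [ 91  91  91  91  92 111  86  35  12  13  11  12  12  12  11  12  14  11
  64  83  84  84  82  81  78  74 128 141 144 102  90  91  90  90  91  92]
175 [ 93  94  93  93  92 121  89  35  12  12  12  13  12  15  12  12  13  10
  62  82  85  83  82  80  83 100 130 142 137  97  90  90  90  92  94  95]
177 [ 93  93  93  92  91  98 131 124 105 101  97  75  72  41  31  17  15  11
  84  98  97 107 117 119 131 140 138 119  91  87  90  91  92  93  94  94]
179 [ 94  93  92  91  92  91  96 107 116 128 135 141 141 145 145 142 126 111
 138 143 143 138 132 126 117  97  85  85  91  90  93  94  96  97  98  98]
181 [ 96  95  93  92  93  93  95  97  97  99 103 101 107 103 101 104 106 103
 100  88  87  88  78  81  87  91  94  94  95  97  98  99  99 101 100 102]
```

View pics/g16.png

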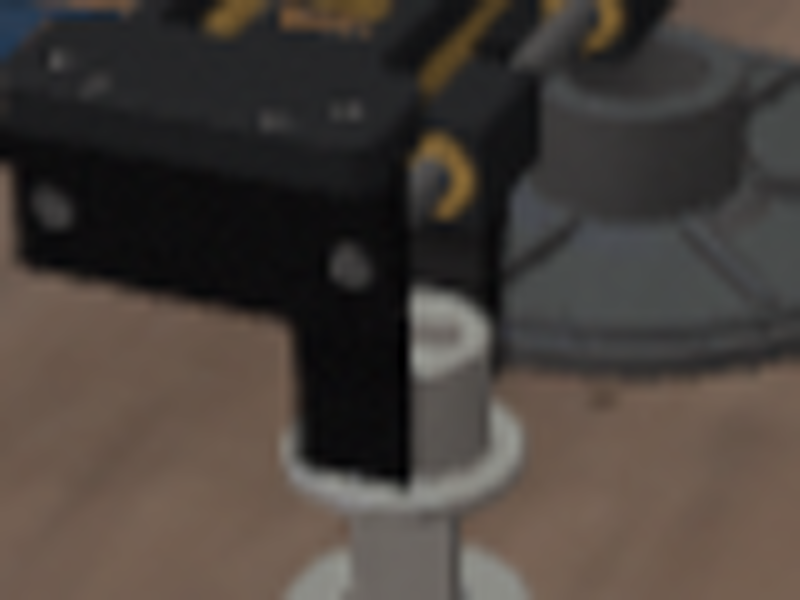

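>>> move_arm(series=[[[0,0,0,-0.007,0,-0.03,0],[0,0,0,0,0,-0.02,0],[0,0,0,0,0,-0.02,0]]])

```text
time_s: 31.1
tcp_pos: [0.5712, -0.2865, 0.1608]
ee_rot: [[0.001, 0.009, 1.0], [-0.0, 1.0, -0.009], [-1.0, -0.0, 0.001]]
wrist_force: [-0.4, -0.4, -1.8]
gripper_width: 0.38
```

```bash
python3 st.py
```

```text
31.1 [ 0.5712 -0.2865  0.1608] [-0.45 -0.42 -1.81] [-0.06  -0.089 -0.003] [[0.0011, 0.0091, 1.0], [-0.0002, 1.0, -0.0091], [-1.0, -0.0002, 0.0011]] 0.38 [-12.  30.  -7.  -0. -53. -78.]
```

>>> move_arm(series=[[[0,0,0,0,0,-0.02,0],[0,0,0,0,0,-0.02,0]]])

```text
time_s: 31.35
tcp_pos: [0.5713, -0.2863, 0.1588]
ee_rot: [[0.001, 0.009, 1.0], [0.0, 1.0, -0.009], [-1.0, 0.0, 0.001]]
wrist_force: [0.1, 2.0, -1.2]
gripper_width: 0.379
```

```bash
python3 st.py
```

```text
31.35 [ 0.5713 -0.2863  0.1588] [ 0.06  2.   -1.15] [0.474 0.111 0.025] [[0.0014, 0.0089, 1.0], [0.0, 1.0, -0.0089], [-1.0, 0.0, 0.0014]] 0.379 [-12.  30.  -7.  -0. -53. -78.]
```

>>> move_arm(series=[[[0,0,0,0,0.01,0,0],[0,0,0,0,0,-0.02,0],[0,0,0,0,0,-0.02,0]]])

```text
time_s: 31.72
tcp_pos: [0.5713, -0.2857, 0.1559]
ee_rot: [[0.001, 0.009, 1.0], [-0.0, 1.0, -0.009], [-1.0, -0.0, 0.001]]
wrist_force: [0.5, 0.5, -1.1]
gripper_width: 0.375
```

```bash
python3 st.py
```

```text
31.725 [ 0.5713 -0.2857  0.1559] [ 0.48  0.52 -1.08] [ 0.009 -0.011  0.046] [[0.0014, 0.0089, 1.0], [-0.0001, 1.0, -0.0089], [-1.0, -0.0001, 0.0014]] 0.375 [-12.  30.  -7.  -0. -52. -78.]
```

Keyed on (4.6 mm below the top face, no force). Continuing gently.

>>> move_arm(series=[[[0,0,0,0,0,-0.03,0],[0,0,0,0,0,-0.03,0],[0,0,0,0,0,-0.03,0],[0,0,0,0,0,-0.03,0]]])

```text
time_s: 32.22
tcp_pos: [0.5712, -0.2858, 0.148]
ee_rot: [[0.001, 0.009, 1.0], [-0.0, 1.0, -0.009], [-1.0, -0.0, 0.001]]
wrist_force: [0.4, 0.4, -1.9]
gripper_width: 0.379
```

```bash
python3 st.py
```

```text
32.225 [ 0.5712 -0.2858  0.148 ] [ 0.44  0.42 -1.88] [-0.    0.01 -0.05] [[0.0012, 0.009, 1.0], [-0.0001, 1.0, -0.009], [-1.0, -0.0001, 0.0012]] 0.379 [-12.  31.  -8.  -0. -52. -78.]
```

>>> move_arm(series=[[[0,0,0,0,0,-0.04,0],[0,0,0,0,0,-0.04,0],[0,0,0,0,0,-0.04,0],[0,0,0,0,0,-0.03,0],[0,0,0,0,0,-0.02,0]]])

```text
time_s: 32.85
tcp_pos: [0.5712, -0.2858, 0.1369]
ee_rot: [[0.001, 0.009, 1.0], [-0.0, 1.0, -0.009], [-1.0, -0.0, 0.001]]
wrist_force: [0.1, -0.1, -2.0]
gripper_width: 0.376
```

>>> move_arm(series=[[[0,0,0,0,0,-0.025,0],[0,0,0,0,0,-0.02,0],[0,0,0,0,0,-0.015,0]]])

```text
time_s: 33.22
tcp_pos: [0.5713, -0.2858, 0.1331]
ee_rot: [[0.001, 0.009, 1.0], [-0.0, 1.0, -0.009], [-1.0, -0.0, 0.001]]
wrist_force: [0.3, 0.0, -2.2]
gripper_width: 0.381
```

>>> move_arm(series=[[[0,0,0,0,0,-0.015,0]]])

```text
time_s: 33.35
tcp_pos: [0.5713, -0.2858, 0.1325]
ee_rot: [[0.001, 0.009, 1.0], [-0.0, 1.0, -0.009], [-1.0, -0.0, 0.001]]
wrist_force: [-1.5, 2.3, 2.9]
gripper_width: 0.382
```

Seated at the expected height with about 4 N. Releasing.

>>> move_arm(series=[[[0,0,0,0,0,0,0.75],[0,0,0,0,0,0,0.75],[0,0,0,0,0,0,0.75],[0,0,0,0,0,0,0.75],[0,0,0,0,0,0,0.75]]])

```text
time_s: 33.98
tcp_pos: [0.5721, -0.2861, 0.1335]
ee_rot: [[0.003, 0.008, 1.0], [-0.001, 1.0, -0.008], [-1.0, -0.001, 0.003]]
wrist_force: [-0.2, 0.0, -0.1]
gripper_width: 0.738
```

```bash
python3 st.py
```

```text
33.975 [ 0.5721 -0.2861  0.1335] [-0.23  0.02 -0.06] [0.05  0.027 0.022] [[0.0034, 0.0084, 1.0], [-0.0013, 1.0, -0.0084], [-1.0, -0.0012, 0.0034]] 0.738 [-12.  32.  -9.   0. -50. -78.]
```

>>> move_arm(series=[[[0,0,0,0,0,0.2,0.75],[0,0,0,0,0,0.5,0.75],[0,0,0,0,0,0.6,0.75],[0,0,0,0.4,0.5,0,0.75],[0,0,0,0.7,0.7,0,0.75],[0,0,0,0.7,0.7,0,0.75],[0,0,0,0,0.3,0,0.75],[0,0,0,0,0,0,0.75],[0,0,0,0,0,0,0.75]]])

```text
time_s: 35.1
tcp_pos: [0.6819, -0.1523, 0.222]
ee_rot: [[0.011, 0.011, 1.0], [-0.003, 1.0, -0.011], [-1.0, -0.003, 0.011]]
wrist_force: [1.0, 0.5, 0.6]
gripper_width: 0.752
```

```bash
python3 sn.py g17 235 140 335 215;python3 sn.py g17t 290 165 370 225 top; python3 st.py
python3 - <<'E'
from meas import *
for n in('top','side'):
    p,d=viewer.capture(n);C=cloud(n,d)
    m=(np.hypot(C[...,0]-.571,C[...,1]+.286)<.012);print(n,'z of bushing top',np.percentile(C[m][:,2],[25,50,75]).round(4))
    print('flange',circ(n,p,.058,(.571,-.286),.024,win=.005),'barrel',circ(n,p,.083,(.571,-.286),.017,win=.004))
E
```

```text
35.1 [ 0.6819 -0.1523  0.222 ] [[0.0106, 0.0109, 0.9999], [-0.0033, 0.9999, -0.0109], [-0.9999, -0.0032, 0.0106]] [0.97 0.52 0.64] [-0.005 -0.011  0.012]
35.15 [ 0.6819 -0.1526  0.2221] [[0.0107, 0.0114, 0.9999], [-0.0033, 0.9999, -0.0114], [-0.9999, -0.0032, 0.0107]] [ 0.22  0.45 -0.41] [-0.055  0.038 -0.016]
35.2 [ 0.6819 -0.1528  0.2221] [-0.9   0.01 -0.53] [-0.024  0.014  0.051] [[0.0108, 0.0118, 0.9999], [-0.0033, 0.9999, -0.0118], [-0.9999, -0.0032, 0.0108]] 0.748 [  1.  32.   6.   0. -64. -91.]
top z of bushing top [0.0824 0.0835 0.0853]
flange (array([ 0.57172644, -0.28576308]), np.float64(0.024676643340576853), np.float64(0.0006108881128251455), 120) barrel (array([ 0.57373443, -0.28843314]), np.float64(0.018332076361125042), np.float64(0.0008864694623228891), 74)
side z of bushing top [0.0809 0.0818 0.0831]
flange (array([ 0.5705035 , -0.28749446]), np.float64(0.023971152422207726), np.float64(0.000565210514842221), 69) barrel (array([ 0.57041631, -0.28723745]), np.float64(0.01718366987062337), np.float64(0.0005352401101215085), 103)
```

View pics/g17.png

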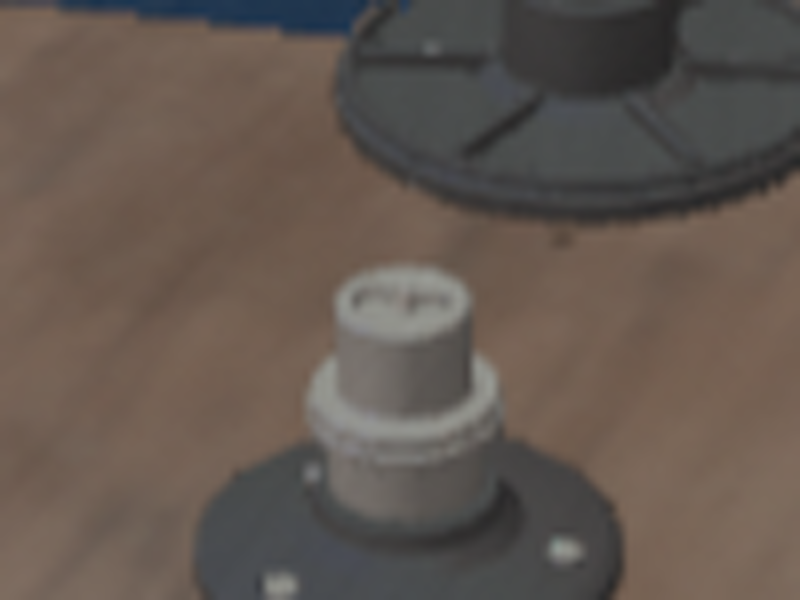

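View pics/g17t.png

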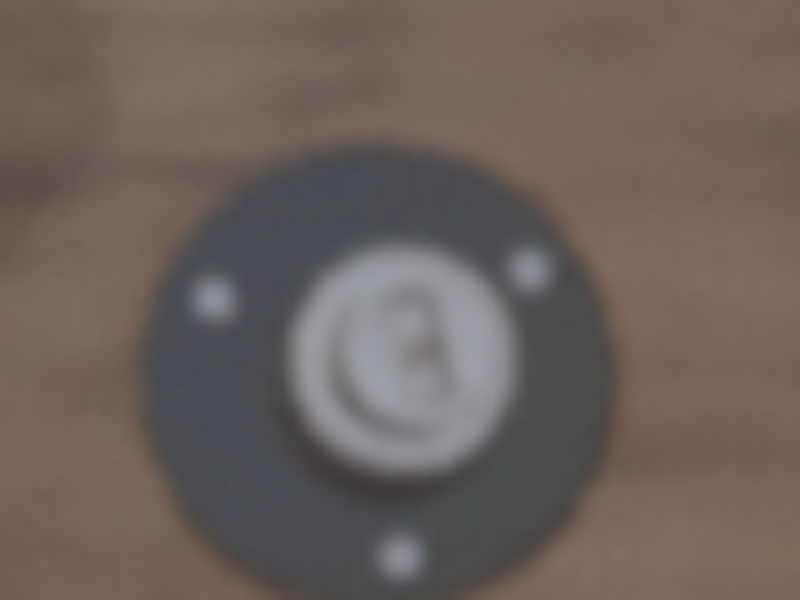

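The whole stack stands home. Side crop shows the bushing at (403,340), the flange on the washer at (403,430) and the spacer on the boss at (415,490). The bushing top measures 82–83.5 mm against 83 mm expected. The hand is clear, so I'm handing in.

```bash
python3 -c "
from station import r
print(r.finish_job())"
```

```text
the job is handed in; nothing more can be done
None
```

The stack is assembled and the job was handed in at about 35 s; no verdict was reported. The spacer, washer and bushing were threaded onto the spindle by vision and light touch, each released at its expected home height.

- **Contact forces:** the wrist read at most about 9 N in z when each part touched home. The spacer brushed the spindle's shoulder and the bushing brushed the flats' chamfer; each took a shift of under 1 mm in +y.
- **Keying:** the bushing's slot was measured at 0.42 rad and the flats at about 0.20 rad. It was turned to match and slid on without searching.
- **Last checks:** both cameras show the three parts stacked squarely, with the gripper well clear. The bushing top measured 82–83.5 mm above the table, against 83 mm expected.
- **Disagreements:**
  - The two cameras differed by 1–2 mm horizontally throughout, which is within their calibration.
  - The side camera's lower rims sat about 2 mm off.
  - The top-camera fit of the barrel's upper rim was poor, so I ignored it.
  - One side-view edge gave the flats' angle as about 0.1 rad, while the other measurements gave about 0.2.

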